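# Put up a shelf on the slotted stand and clear the saw table onto it

## Task

Put up the little shelf on the slotted stand and clear the small things off the saw table onto it: pull the two white brackets out of the orange spring keeper, hook the claws of one into the top two slots of each upright, press it down until it locks, and lay the pine shelf level across both arms, behind their lips and centred between the uprights. Then stand whichever of the blue tin, tape measure and brass knob are there upright in the shelf. Leave the push stick, pencil and calliper where they are.

Things in the scene. Friction and masses are not known exactly. Their poses are not given: they have to be found in the camera images.
- stand: fixed shelf stand: dark steel foot (62 x 236 x 10 mm, reaching 28 mm before the uprights), two white slotted uprights 28 mm wide, 18 deep, 190 high, middles at y = +80 and -80 mm. Origin: on the table, midway between them, in the plane of their front faces; x points backward from those faces, z up. Faces 4 mm thick; slots 10 wide, 30 high, at heights 52-82, 102-132, 152-182 mm; open channel behind
- seat_left (a point): on the front face of the y = +80 mm upright, 170 mm above the table, axes as the stand's: where a bracket's origin lies, with the same axes, once its claws hang fully home in the top two slots. Two spring noses in the channel snap over the lower claw's tip: the last 8 mm down take 5 to 15 N
- seat_right (a point): the same point on the y = -80 mm upright
- keeper: orange plastic keeper on a dark magnet foot, fixed, 54 x 144 mm, 38 mm high, origin on the table under its middle. Bays at y = +42 and -42 mm each hold a bracket's foot in a pocket 30 mm deep, open at the top; spring noses snap over the foot's round bead, so the bracket comes out straight upward with a pull of about 10 N
- bracket_a: white steel shelf bracket, 0.16 kg, at first in the keeper's y = +42 bay, arm top 120 mm above the table, leaning forward up to 0.06 rad. Origin: on its back edge (which bears on the upright), mid-thickness, level with the arm's top; x points out of the back edge, z up. Under the arm a back leg 6 mm thick (x -14 to 0) and a slanting 5 mm strut; foot bead's lowest point z = -112 mm
- grip_a (a point): middle of bracket_a's arm, the place to grip it: the arm runs from x = -84 to 0, 14 mm wide (y), z = -14 to 0 mm; at its front end a lip (x -84 to -78) rises to z = 9 mm. Two claws 6 mm thick stand out behind the back edge to x = 11.6 mm, at z = -30 to -6 and -80 to -56: a neck 12 mm high, then, from x = 5.6 mm, a hook reaching 12 mm below the neck
- bracket_b: second bracket, identical, at first in the keeper's y = -42 bay; either may go on either upright. To mount: hold it level 15 mm (12.5 to 17) above its locked height, push it to the upright until the back edge touches the face, then press it down by those 15 mm, so that the hooks go down behind the face and the necks sit on the lower ends of the slots
- grip_b (a point): middle of bracket_b's arm, as grip_a
- shelf_board: pine gallery shelf, 70 (x) x 270 (y) mm, 22 mm high, 0.18 kg, symmetric: a 12 mm board with a 3.5 mm strip round it rising 10 mm above the board. Origin at the centre of its underside. On the brackets it lies with its x and y along the stand's (either way round), middle 39 mm in front of the upright faces (78 mm are free between face and lips), underside 170 mm above the table
- tin: small round blue tin with lid, 52 mm across, 26 mm high, origin at the centre of its underside (may be absent)
- knob: turned brass-coloured knob, 29 mm across, 32 mm high, widest (28 mm) between z = 11 and 30 mm, foot 24 mm across, origin at the centre of its underside (may be absent)
- tape: yellow and black tape measure standing upright, 36 mm thick (x), 93 mm long (y; the case from y = -29 to 46 mm, the rest is the tape's end hook), 64 mm high, 0.24 kg, origin at the centre of the underside (may be absent)
- push_stick: orange-red push block with a horn, 20 x 200 x 76 mm, standing at the table's front edge: bystander
- pencil: red carpenter's pencil, 170 mm, lying near the front edge: bystander
- calliper_1: steel calliper, 64 x 210 mm, lying behind the stand: bystander

How it is judged (in metres and radians):
On the way, in this order (a step that is already met when the one before it is completed fails the run):
1. one bracket is locked in the top two slots of an upright ((((x of bracket_a in the frame of seat_left between -0.004 and 0.003 m and y of bracket_a in the frame of seat_left between -0.004 and 0.004 m and z of bracket_a in the frame of seat_left between -0.004 and 0.004 m and angle between the x axis of bracket_a and the x axis of seat_left, either way round below 0.09 rad and angle between bracket_a's own z axis and vertical below 0.09 rad) or (x of bracket_b in the frame of seat_left between -0.004 and 0.003 m and y of bracket_b in the frame of seat_left between -0.004 and 0.004 m and z of bracket_b in the frame of seat_left between -0.004 and 0.004 m and angle between the x axis of bracket_b and the x axis of seat_left, either way round below 0.09 rad and angle between bracket_b's own z axis and vertical below 0.09 rad)) or ((x of bracket_a in the frame of seat_right between -0.004 and 0.003 m and y of bracket_a in the frame of seat_right between -0.004 and 0.004 m and z of bracket_a in the frame of seat_right between -0.004 and 0.004 m and angle between the x axis of bracket_a and the x axis of seat_right, either way round below 0.09 rad and angle between bracket_a's own z axis and vertical below 0.09 rad) or (x of bracket_b in the frame of seat_right between -0.004 and 0.003 m and y of bracket_b in the frame of seat_right between -0.004 and 0.004 m and z of bracket_b in the frame of seat_right between -0.004 and 0.004 m and angle between the x axis of bracket_b and the x axis of seat_right, either way round below 0.09 rad and angle between bracket_b's own z axis and vertical below 0.09 rad)))), for 0.2 s.
2. a bracket is locked in the top two slots of each upright (((x of bracket_a in the frame of seat_left between -0.004 and 0.003 m and y of bracket_a in the frame of seat_left between -0.004 and 0.004 m and z of bracket_a in the frame of seat_left between -0.004 and 0.004 m and angle between the x axis of bracket_a and the x axis of seat_left, either way round below 0.09 rad and angle between bracket_a's own z axis and vertical below 0.09 rad) or (x of bracket_b in the frame of seat_left between -0.004 and 0.003 m and y of bracket_b in the frame of seat_left between -0.004 and 0.004 m and z of bracket_b in the frame of seat_left between -0.004 and 0.004 m and angle between the x axis of bracket_b and the x axis of seat_left, either way round below 0.09 rad and angle between bracket_b's own z axis and vertical below 0.09 rad)) and ((x of bracket_a in the frame of seat_right between -0.004 and 0.003 m and y of bracket_a in the frame of seat_right between -0.004 and 0.004 m and z of bracket_a in the frame of seat_right between -0.004 and 0.004 m and angle between the x axis of bracket_a and the x axis of seat_right, either way round below 0.09 rad and angle between bracket_a's own z axis and vertical below 0.09 rad) or (x of bracket_b in the frame of seat_right between -0.004 and 0.003 m and y of bracket_b in the frame of seat_right between -0.004 and 0.004 m and z of bracket_b in the frame of seat_right between -0.004 and 0.004 m and angle between the x axis of bracket_b and the x axis of seat_right, either way round below 0.09 rad and angle between bracket_b's own z axis and vertical below 0.09 rad))), for 0.2 s.
3. the shelf lies across both brackets (x of shelf_board in the frame of stand between -0.047 and -0.031 m and y of shelf_board in the frame of stand between -0.03 and 0.03 m and z of shelf_board in the frame of stand between 0.162 and 0.176 m and angle between shelf_board's own z axis and vertical below 0.08 rad and angle between the y axis of shelf_board and the y axis of stand, either way round below 0.1 rad), for 0.2 s.
At the end, for the whole second after the job is handed in: A bracket is locked home on each upright (4 mm, 0.09 rad), the shelf lies on both arms behind the lips, level (0.08 rad), parallel to the uprights' row (0.1 rad) and centred (30 mm), and every small thing present stands upright on it, within 22 mm of its centre line and 120 mm of its middle (all of step 2 and all of step 3 and x of tin in the frame of shelf_board between -0.022 and 0.022 m and y of tin in the frame of shelf_board between -0.12 and 0.12 m and z of tin in the frame of shelf_board between 0.007 and 0.018 m and angle between each of tin, knob, tape's own z axis and vertical below 0.12 rad and linear speed of each of tin, knob, tape below 0.03 m/s and x of knob in the frame of shelf_board between -0.022 and 0.022 m and y of knob in the frame of shelf_board between -0.12 and 0.12 m and z of knob in the frame of shelf_board between 0.007 and 0.018 m and x of tape in the frame of shelf_board between -0.022 and 0.022 m and y of tape in the frame of shelf_board between -0.12 and 0.12 m and z of tape in the frame of shelf_board between 0.007 and 0.018 m); the robot touches nothing.
It fails at once if the push stick is moved by more than 3 cm (distance of push_stick from where it was at the start of the episode above 0.03 m).
It fails at once if the pencil is moved by more than 3 cm (distance of pencil from where it was at the start of the episode above 0.03 m).
It fails at once if the calliper is moved by more than 3 cm (distance of calliper_1 from where it was at the start of the episode above 0.03 m).
Of tin, knob, tape only 2 to 3 are there at a start; the rules pass over those that are not, and their reading is None.
At some moment in a run one of tin may be knocked a few centimetres aside while the robot is not near it.
It also fails if it takes over 208 s, if anything falls off the work surface, if the arm or the gripper's body presses on something with over 40 N, if the wrist force passes 120 N, or if a joint passes its speed limit or range.

## Robot

A 6-joint arm with a two-finger parallel gripper is mounted at the origin on a cart in front of the work surface, level with it; the furniture and walls round the work are solid. World frame = base frame: x ahead of the robot, y to its left, z up, the work surface at z = 0. Lengths are in mm, angles in rad, forces in N, time in s.
With the tool pointing down it reaches from about 350 to 975 mm from the base axis. Payload 7.1 kg.
Tool frame: the origin (TCP) lies at the very end of the fingers, on their centre line; the grasp point (between the pads) lies 19 mm behind it; z points along the fingers, y is the line along which they close (so a half turn about z gives the same grasp; the last joint's range is limited). The gripper opens to 88 mm and grips with 3 to 60 N. Pads are 20 mm wide; open, the fingers measure 115 mm over their backs; the gripper's body (75 mm by 178 mm) begins 61 mm behind the grasp point.
Start: joints at [-1.212, 0.423, 1.63, -0, 1.089, -0.019], TCP at [230.564, -580.9, 222.675] pointing down, gripper open.
Joint ranges: [-3, 3], [-0.9, 2.11], [0.09, 2.58], [-1.31, 4.45], [0.11, 2.69], [-2.54, 2.54]. Speed limits (rad/s): [2.39, 2.39, 3.01, 3.14, 3.14, 3.14].

## Interface

Orientations are given as a rotation vector (axis times angle).
In Python, from workcell import sensors, imaging, close_job gives the robot as it stands. The module is installed in compiled form; this text tells all that it offers.
- The arm moves only by the tool servo_tool, never from a script. Its argument "steps" is a list of rows, each a list of 3 entries, a list of its own where there are three numbers: the shift along the world's x, y, z in m, then the turn, a rotation vector about the world's x, y, z in degrees, then the opening, from -1 (shut) to 1 (fully open). A call has exactly 8 rows; each row shifts and turns the commanded pose from where the row before left it; what a row does not reach is not made up. A row lasts 1/12 s, in which the tool goes at most 41.7 mm and 7.16 degrees, less where a joint would pass 70% of its speed; a pose out of reach is approached as far as the arm can. A call is refused whole if a number of a shift passes 0.0417 or a number of a turn 7.16, either way. A call with a gripper value outside its range is refused whole. The fingers move at their own pace and stop on an object; the grip force is fixed at half the most. Time passes only in rows, so rows that do not move let the fingers close, or fill a call up. It gives the time, the measured TCP pose, the force, the opening and the grip force at its end, in the units of the state.
- sensors.get_obs(): the state, without advancing time (a new reading comes with each control period).
- imaging.get_image(name): name is "scene" or "top"; returns a dict with "color" (420x560x3 uint8, blue, green, red), "range_z" (420x560 float32, mm along the optical axis (not along the pixel's ray), 0 where there is no reading), "vertical_fov" (degrees; the focal length in pixels is half the picture's height over the tangent of half this angle, whatever the lens; pixels are square), "cx", "cy" (the principal point, pixels), "rvec" (rotation vector, rad) and "tvec" (3), from world to camera coordinates, as OpenCV has them. Camera axes: x right, y down, z forward; pixel columns grow to the right and rows downward; lengths in mm; the calibration is good to about 2 mm. A picture is of the moment at which its call begins.
- close_job(): hands the job in; it is judged then, once.
The state is a dict: "t": time; "qpos": joint angles; "qvel": joint speeds; "joint_torque": joint torques, N m; "ee_pos": TCP position; "orientation": TCP orientation; "ft_force": force on the tool from outside, world axes, zero at the start; "moment": the same for the moment, N m; "width": finger opening in mm; "grasp_force": force on a finger pad.
Only numpy, scipy, OpenCV 4.12 (cv2) and the standard library are available. Lean on these libraries where they do the work, as an engineer would, in place of code of your own. Each camera call takes 0.05 s, during which the arm holds its last target. There are 200 camera calls.

## Working session

There is one attempt and no reset: what is moved stays moved. The work goes in short steps, Python scripts to look and compute and a tool call to move; the robot and the scene stay as the last step left them, time stands still between calls to the robot, and variables do not carry over. Pictures are saved under pics/ and viewed, at most 14 in all, crops included, and the job is handed in when it is done.

Besides the shell and the picture viewer there is one more tool, called after "Call:" as name(argument=value, ...) on one line, values as JSON. servo_tool: Moves the arm, as the interface text tells. Its arguments: {"type":"object","properties":{"steps":{"type":"array"}},"required":["steps"]}

```bash
mkdir -p pics
cat > h.py <<'E'
import numpy as np, cv2
from workcell import sensors, imaging
def shot(n):
    d=imaging.get_image(n); d['R']=cv2.Rodrigues(np.array(d['rvec'],float))[0]; d['t']=np.array(d['tvec'],float).ravel()
    d['f']=d['color'].shape[0]/2/np.tan(np.radians(d['vertical_fov'])/2); return d
def cloud(d):
    z=d['range_z'].astype(float); v,u=np.indices(z.shape)
    p=np.stack([(u-d['cx'])*z/d['f'],(v-d['cy'])*z/d['f'],z],-1)
    w=(p-d['t'])@d['R']; w[z==0]=np.nan; return w
def plane(d,u,v,h):
    r=np.array([(u-d['cx'])/d['f'],(v-d['cy'])/d['f'],1])@d['R']; c=-d['R'].T@d['t']
    return c+r*(h-c[2])/r[2]
def proj(d,p):
    q=np.asarray(p)@d['R'].T+d['t']; return q[...,:2]/q[...,2:]*d['f']+[d['cx'],d['cy']]
E
python3 - <<'E'
from h import *
o=sensors.get_obs(); print(o['t'],o['ee_pos'],o['orientation'],o['width'])
for n in('scene','top'):
    d=shot(n); cv2.imwrite(f'pics/{n}0.png',d['color']); np.savez(f'{n}0.npz',**d); print(n,d['f'],-d['R'].T@d['t'],d['R'][2])
E
```

```text
0.0 [ 230.38396088 -580.39493852  221.90337478] [-3.08423285e+00 -5.89672458e-01  4.19763911e-04] 87.90335728987385
scene 470.01952377993496 [ 79.66659311 575.52656548 724.87304972] [ 0.48398529 -0.62354374 -0.61396371]
top 443.49797372290374 [505.69583808 -31.25673262 975.47378685] [ 0.03959234 -0.011579   -0.99914882]
```

View pics/scene0.png

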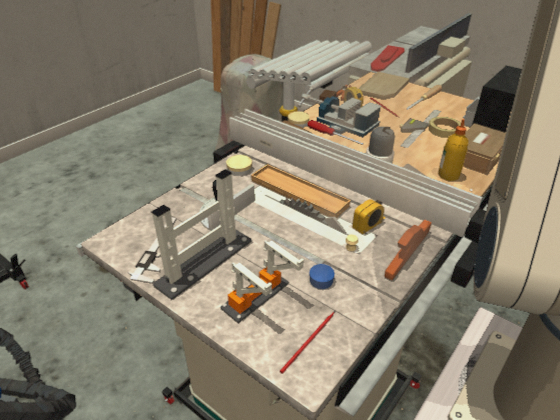

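View pics/top0.png

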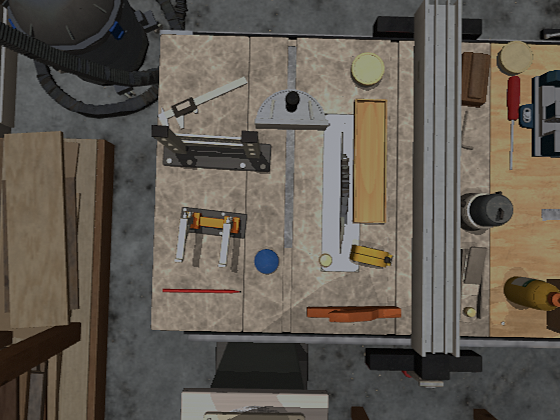

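The scene view shows the stand (200,240), keeper with both brackets (258,290), tin (321,275), tape (368,215), knob (352,241) and shelf (300,190). In the top view they are: stand (215,145), keeper (213,222), tin (266,261), knob (326,261), tape (370,256) and shelf (370,160).

Run:
```python
from h import *
np.set_printoptions(precision=1,suppress=True)
T=dict(np.load('top0.npz')); S=dict(np.load('scene0.npz'))
for n,d in(('T',T),('S',S)):
    w=cloud(d); hsv=cv2.cvtColor(d['color'],cv2.COLOR_BGR2HSV); H,Sa,V=[hsv[...,i].astype(int) for i in range(3)]
    ok=(w[...,0]>250)&(w[...,0]<900)&(w[...,1]>-420)&(w[...,1]<350)
    def rep(name,m):
        m=(m&ok).astype(np.uint8); k,l,st,c=cv2.connectedComponentsWithStats(m)
        for i in range(1,k):
            if st[i,4]<40: continue
            p=w[l==i]; top=np.percentile(p[:,2],97); q=p[p[:,2]>top-6]
            r=cv2.minAreaRect(q[:,:2].astype(np.float32))
            print(n,name,st[i,4],'px',c[i],'top %.1f'%top,'rect',np.array(r[0]),np.array(r[1]),'%.1f'%r[2],'med',np.median(p,0))
    rep('blue',(H>100)&(H<125)&(Sa>120)&(V>50))
    rep('yellow',(H>18)&(H<32)&(Sa>90)&(V>90)&(w[...,2]>8))
    rep('orange',(H>5)&(H<16)&(Sa>200)&(w[...,2]>8))
    rep('pine',(H>8)&(H<25)&(Sa>80)&(w[...,2]>4)&(w[...,2]<40))
    rep('high',(w[...,2]>60)&(w[...,2]<150)&(w[...,1]>-250))
    rep('up',(w[...,2]>150)&(w[...,1]>-250))
    rep('fence',(w[...,2]>20)&(w[...,1]<-240))
    for u,v in([400,200],[440,200],[292,100],[367,68],[340,250],[320,100],[200,180]) if n=='T' else []: print(u,v,w[v,u])
```

```text
T blue 451 px [266.1 260.8] top 28.5 rect [437.3 -18.9] [49.9 48.2] 46.6 med [437.  -19.5  25.3]
T yellow 959 px [377.3 176.7] top 22.7 rect [ 638.3 -268.6] [ 54.7 241.5] 77.0 med [ 596.3 -262.9   12.2]
T yellow 851 px [368.6 153.2] top 14.9 rect [ 687.  -238.8] [196.9  36.8] 0.4 med [ 670.8 -237.8   11.8]
T yellow 56 px [354.4 179.9] top 23.9 rect [ 615.5 -206.3] [69.3  2.9] 0.8 med [ 616.4 -205.8   21.1]
T yellow 182 px [211.  221.9] top 30.5 rect [517.3  99.9] [49.4 16.7] 85.0 med [517.3  99.9  27.8]
T yellow 460 px [370.1 255.9] top 65.1 rect [ 454.7 -233.5] [59.1 31.9] 78.8 med [ 454.9 -233.6   61.1]
T orange 62 px [195.3 223.4] top 40.5 rect [517.9 132.3] [13.6 28.8] 82.1 med [510.2 132.3  36.8]
T orange 49 px [234.2 228.5] top 39.9 rect [507.7  49.8] [21.1 12.8] 1.3 med [503.4  49.7  37.7]
T orange 243 px [352.6 308.3] top 64.1 rect [ 341.4 -204.4] [ 1.2 53.4] 1.2 med [ 341.7 -206.7   26.1]
T pine 62 px [361.4  80.3] top 26.9 rect [ 838.3 -217.3] [65.4 23.1] 61.7 med [ 829.2 -216.    21.9]
T pine 4057 px [369.5 160.6] top 22.9 rect [ 659.7 -239.1] [269.9  71.5] 0.3 med [ 659.4
[... 3839 characters left out ...]
26 px [224.1 181.3] top 191.5 rect [668.2  13.9] [30.1 23.8] 86.5 med [662.4  20.1 175.9]
S up 382 px [162.3 217.8] top 191.8 rect [673.  174.3] [30.9 22.7] 83.5 med [667.2 178.4 177.9]
S fence 8003 px [370.7 173.6] top 76.5 rect [ 577.  -375.1] [ 83.2 645.4] 90.0 med [ 513.2 -341.    63.8]
S fence 97 px [244.1 158.5] top 28.3 rect [ 857.6 -252.6] [66.  24.1] 0.0 med [ 858.6 -250.5   26. ]
S fence 93 px [322.8 188.5] top 24.9 rect [ 610.1 -273.2] [  8.8 175.1] 89.1 med [ 605.  -272.5   21.7]
S fence 180 px [377.4 207.9] top 65.7 rect [ 449.4 -254.4] [28.1 34.8] 89.7 med [ 434.9 -253.4   54.6]
S fence 131 px [424.8 227.3] top 47.6 rect [ 321.9 -242.9] [7.9 2.3] 59.7 med [ 325.2 -279.9   33.5]
```

Run:
```python
from h import *
np.set_printoptions(precision=2,suppress=True)
T=dict(np.load('top0.npz')); S=dict(np.load('scene0.npz'))
o=sensors.get_obs(); R=cv2.Rodrigues(o['orientation'])[0]; print('tool y',R[:,1],'z',R[:,2])
for n,d in(('T',T),('S',S)):
    w=cloud(d).reshape(-1,3); w=w[~np.isnan(w[:,0])]
    t=w[(np.abs(w[:,0]-600)<60)&(np.abs(w[:,1]-50)<60)]; print(n,'table z',np.median(t[:,2]))
    for nm,c in(('a',(480,145)),('b',(472,61))):
        e=np.array([np.cos(-.085),np.sin(-.085)]); f=np.array([-e[1],e[0]])
        q=w[:,:2]-c; s=q@e; l=q@f
        m=(np.abs(s)<34)&(np.abs(l)<5)&(w[:,2]>105)&(w[:,2]<132); p=np.polyfit(s[m],w[m,2],1); print(nm,'slope %.3f zmid %.1f n %d'%(p[0],p[1],m.sum()))
        m=(np.abs(s)<60)&(np.abs(l)<14)&(w[:,2]>108)&(w[:,2]<140)
        print('  s',np.percentile(s[m],[0,1,50,99,100]),'lat',np.percentile(l[m],[2,50,98]),'yaw',np.polyfit(s[m],l[m],1)[0])
        m=(s<-30)&(s>-50)&(np.abs(l)<7)&(w[:,2]>105); print('  lip z',np.percentile(w[m,2],[50,95]), 'lat mid yaw', np.median(l[m]))
    for y in(175,15):
        m=(np.abs(w[:,0]-672)<30)&(np.abs(w[:,1]-y)<22)&(w[:,2]>182)
        p=w[m]; r=cv2.minAreaRect(p[:,:2].astype(np.float32)); print('upr',y,m.sum(),r,np.median(p,0))
        m=(w[:,0]<685)&(w[:,0]>645)&(np.abs(w[:,1]-y)<11)&(w[:,2]>15)&(w[:,2]<180)
        if n=='S': print('  face x',np.percentile(w[m,0],[5,15,25,35,50]))
    m=(np.abs(w[:,1]-95)<55)&(w[:,0]>645)&(w[:,0]<720)&(w[:,2]>20); print('bars z hist',np.histogram(w[m,2],range(20,210,10))[0],'x',np.percentile(w[m&(w[:,2]>130),0],[2,50,98]))
    m=(w[:,0]>500)&(w[:,0]<800)&(w[:,1]>-203)&(w[:,1]<-100)&(w[:,2]>4); print('near shelf',np.histogram2d(w[m,1],w[m,2],[range(-203,-100,12),[4,8,15,25,40,100]])[0])
    m=(w[:,0]>610)&(w[:,0]<648)&(np.abs(w[:,1]-95)<125)&(w[:,2]>6)&(w[:,2]<14); r=cv2.minAreaRect(w[m][:,:2].astype(np.float32)); print('foot front',r)
```

```text
tool y [ 0.37 -0.93 -0.  ] z [-0.  0. -1.]
T table z 0.4261931117347241
a slope 0.063 zmid 117.8 n 182
  s [-41.84 -40.14   2.62  51.45  54.76] lat [-6.98 -0.71  6.68] yaw -0.010504038310552301
  lip z [119.13 126.26] lat mid yaw -0.9155228818810972
b slope 0.061 zmid 117.6 n 188
  s [-41.52 -40.19   2.92  50.99  54.71] lat [-6.58  0.1   7.17] yaw -0.00831432253550796
  lip z [121.8  126.94] lat mid yaw 0.45053864950450606
upr 175 201 ((675.393798828125, 174.9634552001953), (29.82865333557129, 20.491008758544922), 88.0593490600586) [674.98 174.4  189.8 ]
upr 15 190 ((669.8566284179688, 14.95737361907959), (29.11771011352539, 21.48361587524414), 86.20953369140625) [669.7   14.54 189.99]Traceback (most recent call last):
  File "<stdin>", line 20, in <module>
    return _quantile_unchecked(
        a, q, axis, out, overwrite_input, method, keepdims, weights)
    return _ureduce(a,
                    func=_quantile_ureduce_func,
    ...<5 lines>...
                    overwrite_input=overwrite_input,
                    method=method)
    r = func(a, **kwargs)
    result = _quantile(arr,
                       quantiles=q,
    ...<2 lines>...
                       out=out,
                       weights=wgt)
    slices_having_nans = np.isnan(arr[-1, ...])
                                  ~~~^^^^^^^^^
IndexError: index -1 is out of bounds for axis 0 with size 0
```

Run:
```python
from h import *
S=dict(np.load('scene0.npz')); T=dict(np.load('top0.npz'))
a=cv2.resize(S['color'][150:320,130:330],(800,680))[:600]; b=cv2.resize(T['color'][100:280,140:380],(800,600),interpolation=cv2.INTER_CUBIC)
cv2.imwrite('pics/c1.png',a); cv2.imwrite('pics/c2.png',b)
```

```text
(no output)
```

View pics/c1.png

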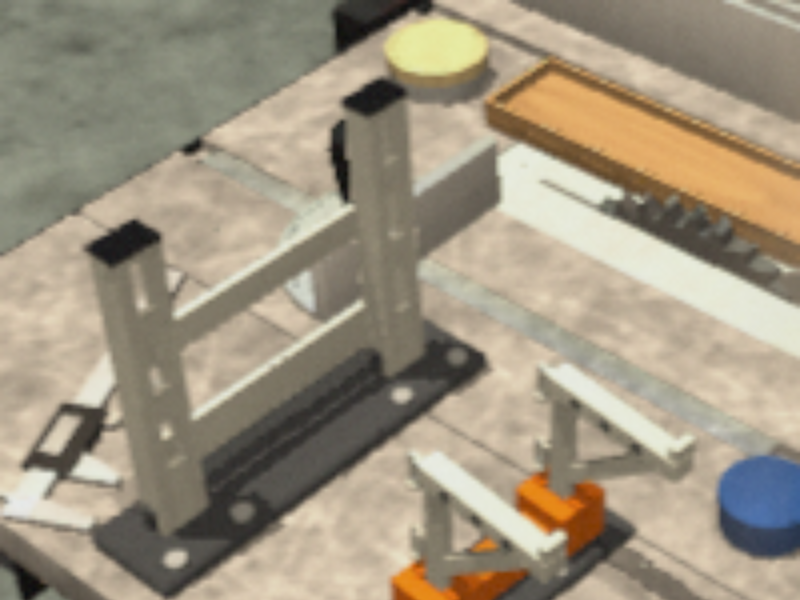

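The crop shows both uprights with their slots, the crossbars below about 150 mm, brackets leaning slightly forward in the orange bays, and a saw blade beside the shelf (teeth around (700,230) in the crop).

Run:
```python
from h import *
np.set_printoptions(precision=2,suppress=True)
T=dict(np.load('top0.npz')); S=dict(np.load('scene0.npz'))
for n,d in(('T',T),('S',S)):
    w=cloud(d).reshape(-1,3); w=w[~np.isnan(w[:,0])]
    for nm,c in(('a',(480,145)),('b',(472,61))):
        e=np.array([np.cos(-.085),np.sin(-.085)]); f=np.array([-e[1],e[0]])
        q=w[:,:2]-c; s=q@e; l=q@f
        m=(np.abs(s)<34)&(np.abs(l)<5)&(w[:,2]>105)&(w[:,2]<132); p=np.polyfit(s[m],w[m,2],1)
        top=(np.abs(s)<60)&(np.abs(l)<14)&(np.abs(w[:,2]-np.polyval(p,s))<3)
        sm=[np.median(l[top&(s>k)&(s<k+12)]) for k in range(-36,36,12)]
        print(n,nm,'slope %.3f zmid %.1f'%tuple(p),'s',np.percentile(s[top],[.5,99.5]),'lat med by s',np.array(sm))
    if n=='S':
      for y in(174.5,14.5):
        for lo,hi in((135,150),(84,100),(20,50),(182,188)):
          m=(w[:,0]<690)&(w[:,0]>640)&(np.abs(w[:,1]-y)<9)&(w[:,2]>lo)&(w[:,2]<hi)
          p=w[m]; print('  face',y,lo,len(p),np.percentile(p[:,0],[5,25,50]) if len(p) else '')
        m=(w[:,0]<676)&(w[:,0]>650)&(np.abs(w[:,1]-y)<30)&(w[:,2]>135)&(w[:,2]<150)
        print('  y ext',np.percentile(w[m,1],[1,99]))
    m=(np.abs(w[:,1]-95)<55)&(w[:,0]>645)&(w[:,0]<720)&(w[:,2]>20); print('bars z',np.histogram(w[m,2],range(20,210,10))[0],'x',np.percentile(w[m,0],[2,50,98]))
    m=(w[:,0]>500)&(w[:,0]<800)&(w[:,1]>-203)&(w[:,1]<-140)&(w[:,2]>4); print('near shelf\n',np.histogram2d(w[m,1],w[m,2],[range(-203,-135,8),[4,8,15,25,40,100]])[0])
    m=(w[:,0]>610)&(w[:,0]<650)&(np.abs(w[:,1]-95)<125)&(w[:,2]>6)&(w[:,2]<14); 
    if m.sum()>5: print('foot front',cv2.minAreaRect(w[m][:,:2].astype(np.float32)))
```

```text
T a slope 0.063 zmid 117.8 s [-35.13  42.2 ] lat med by s [ 0.53 -0.46  0.5  -0.25 -0.7   0.27]
T b slope 0.061 zmid 117.6 s [-35.55  42.64] lat med by s [ 0.46  0.03  1.04  0.68  0.06 -0.47]
bars z [ 15  43  42 164   0   0   0   0  39  72 166   0   0   0   0   0   0   0] x [677.28 680.57 685.38]
near shelf
 [[  6.   0.   1.   0.   0.]
 [ 31.  47.  77.  26.   0.]
 [ 13.  68. 126.  42.   0.]
 [  9.  44.  33.  11.   0.]
 [  4.   0.   0.   0.   0.]
 [  2.   0.   0.   0.   0.]
 [  1.   0.   0.   0.   0.]
 [  2.   0.   1.   1.   7.]]
foot front ((635.2538452148438, 96.5411148071289), (29.58687400817871, 234.69618225097656), 0.08908437192440033)
S a slope 0.045 zmid 118.0 s [-42.51  40.61] lat med by s [ 2.21  0.71  0.67 -0.27  0.35 -0.17]
S b slope 0.044 zmid 118.1 s [-42.43  39.72] lat med by s [2.27 1.27 0.54 0.97 1.43 1.69]
  face 174.5 135 49 [663.45 664.48 665.18]
  face 174.5 84 55 [663.47 664.15 665.01]
  face 174.5 20 86 [663.77 664.6  665.3 ]
  face 174.5 182 17 [664.07 664.66 665.04]
  y ext [160.22 188.23]
  face 14.5 135 39 [657.53 658.38 658.85]
  face 14.5 84 36 [657.49 658.05 658.99]
  face 14.5 20 61 [656.78 658.27 658.78]
  face 14.5 182 13 [657.89 658.72 659.18]
  y ext [ 0.68 29.73]
bars z [ 41 144 143 158   0   0   0   0 118 162 138   0   0   0   0   0   0   0] x [675.16 678.34 683.12]
near shelf
 [[  0.  10.   4.   1.   0.]
 [  7.  18.  37.  15.   0.]
 [ 50. 105. 103.  31.   0.]
 [ 26.  28.  31.  16.   0.]
 [  0.   0.   0.   0.   0.]
 [  2.   0.   0.   0.   0.]
 [  0.   0.   0.   0.   0.]
 [  4.   5.   4.   3.   7.]]
foot front ((640.4321899414062, 95.49164581298828), (235.1343536376953, 20.67042350769043), 89.27050018310547)
```

Call:
servo_tool(steps=[[[0,0,0.03],[0,0,0],1],[[0.013,0.0378,0],[0,0,-3.8],1],[[0.013,0.0378,0],[0,0,-3.8],1],[[0.013,0.0378,0],[0,0,-3.8],1],[[0.013,0.0378,0],[0,0,-3.8],1],[[0.013,0.0378,0],[0,0,-3.8],1],[[0.013,0.0378,0],[0,0,-3.8],1],[[0.013,0.0378,0],[0,0,-3.8],1]])

```text
t: 0.77
ee_pos: [321.5, -314.3, 252.5]
orientation: [-3.138, 0.142, 0.0]
ft_force: [1.3, -0.4, 0.5]
width: 88.1
grasp_force: 0.0
```

Call:
servo_tool(steps=[[[0.013,0.0378,0],[0,0,0],1],[[0.013,0.0378,0],[0,0,0],1],[[0.013,0.0378,0],[0,0,0],1],[[0.013,0.0378,0],[0,0,0],1],[[0.013,0.0378,0],[0,0,0],1],[[0.013,0.0378,0],[0,0,0],1],[[0.013,0.0378,0],[0,0,0],1],[[0.013,0.0378,0],[0,0,0],1]])

```text
t: 1.43
ee_pos: [425.6, -11.9, 252.7]
orientation: [3.139, -0.136, 0.0]
ft_force: [0.5, -1.1, -0.1]
width: 87.5
grasp_force: 0.0
```

Call:
servo_tool(steps=[[[0.0135,0.0396,0],[0,-0.8,0],1],[[0.0135,0.0396,0],[0,-0.8,0],1],[[0.0135,0.0396,0],[0,-0.8,0],1],[[0.0135,0.0396,0],[0,-0.8,0],1],[[0,0,-0.02],[0,0,0],1],[[0,0,-0.02],[0,0,0],1],[[0,0,-0.02],[0,0,0],1],[[0,0,-0.02],[0,0,0],1]])

```text
t: 2.1
ee_pos: [479.0, 144.3, 171.6]
orientation: [-3.135, 0.134, -0.087]
ft_force: [-0.4, 0.3, 0.4]
width: 87.8
grasp_force: 0.0
```

```bash
cat >> h.py <<'E'
def st():
    o=sensors.get_obs(); R=cv2.Rodrigues(np.array(o['orientation']))[0]
    print('t %.2f'%o['t'],'pos',np.round(o['ee_pos'],1),'yaw %.2f'%np.degrees(np.arctan2(R[1,1],R[0,1])),'appr',np.round(R[:,2],3),'w %.1f g %.1f'%(o['width'],o['grasp_force']),'F',np.round(o['ft_force'],1),'M',np.round(o['moment'],2)); return o
E
python3 - <<'E'
from h import *
o=st(); print(o['qpos'])
S=shot('scene'); T=shot('top'); np.savez('t1.npz',**T); np.savez('s1.npz',**S)
cv2.imwrite('pics/s1.png',np.hstack([cv2.resize(S['color'][160:330,180:330],(400,453)),cv2.resize(T['color'][150:320,140:290],(400,453))]))
E
```

```text
t 2.10 pos [479.  144.3 171.6] yaw -94.88 appr [ 0.056 -0.    -0.998] w 87.8 g 0.0 F [-0.4  0.3  0.4] M [ 0.    0.04 -0.03]
[ 0.2783458   0.29161796  1.97693662 -0.02092103  0.81970321  1.94835203]
```

View pics/s1.png

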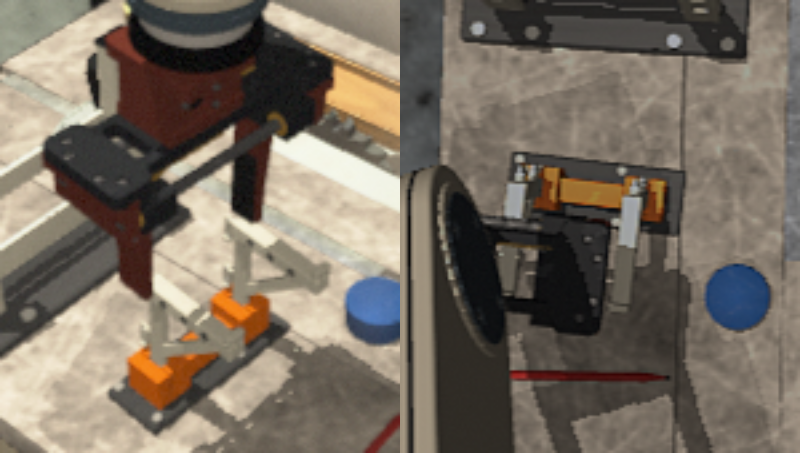

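The picture shows the open fingers (135,290) and (248,215) straddling bracket a's arm.

Call:
servo_tool(steps=[[[0.0005,0.0007,-0.0195],[0,0,0],1],[[0.0005,0,-0.0195],[0,0,0],1],[[0.0005,0,-0.0195],[0,0,0],1],[[0.0005,0,-0.0195],[0,0,0],1],[[0,0,0],[0,0,0],0],[[0,0,0],[0,0,0],-0.5],[[0,0,0],[0,0,0],-1],[[0,0,0],[0,0,0],-1]])

```text
t: 2.87
ee_pos: [482.4, 144.8, 96.2]
orientation: [-3.134, 0.136, -0.091]
ft_force: [-0.3, 0.7, 0.1]
width: 64.8
grasp_force: 0.0
```

Call:
servo_tool(steps=[[[0,0,0],[0,0,0],-1],[[0,0,0],[0,0,0],-1],[[0,0,0],[0,0,0],-1],[[0,0,0],[0,0,0],-1],[[0,0,0],[0,0,0],-1],[[0,0,0],[0,0,0],-1],[[0,0,0],[0,0,0],-1],[[0,0,0],[0,0,0],-1]])

```text
t: 3.53
ee_pos: [481.3, 144.5, 94.6]
orientation: [-3.135, 0.136, -0.087]
ft_force: [-0.2, -0.6, 0.3]
width: 13.9
grasp_force: 30.0
```

```bash
python3 -c "
from h import *
st()"
```

```text
t 3.53 pos [481.3 144.5  94.6] yaw -94.95 appr [ 0.056 -0.    -0.998] w 13.9 g 30.0 F [-0.2 -0.6  0.3] M [ 0.04  0.04 -0.01]
```

Call:
servo_tool(steps=[[[-0.0002,0,0.004],[0,0,0],-1],[[-0.0002,0,0.004],[0,0,0],-1],[[-0.0003,0,0.005],[0,0,0],-1],[[-0.0003,0,0.006],[0,0,0],-1],[[-0.0004,0,0.007],[0,0,0],-1],[[-0.0004,0,0.007],[0,0,0],-1],[[-0.0004,0,0.007],[0,0,0],-1],[[0,0,0],[0,0,0],-1]])

```text
t: 4.2
ee_pos: [479.8, 144.8, 136.4]
orientation: [-3.134, 0.136, -0.091]
ft_force: [0.1, 0.4, -2.4]
width: 13.6
grasp_force: 30.0
```

Call:
servo_tool(steps=[[[0,0,0.01],[0,0,0],-1],[[0,0,0.01],[0,0,0],-1],[[0,0,0.01],[0,0,0],-1],[[0,0,0.01],[0,0,0],-1],[[0,0,0.01],[0,0.8,0.7],-1],[[0,0,0.01],[0,0.8,0.7],-1],[[0,0,0],[0,0.8,0.7],-1],[[0,0,0],[0,0.8,0.7],-1]])

```text
t: 4.87
ee_pos: [479.6, 144.7, 195.6]
orientation: [-3.139, 0.058, -0.001]
ft_force: [0.1, -0.2, -1.6]
width: 13.8
grasp_force: 30.0
```

```bash
cat >> h.py <<'E'
def arm(d,c,yaw,ztop):
    # fit bracket arm top near c (grip point), heading yaw(rad)
    w=cloud(d).reshape(-1,3); w=w[~np.isnan(w[:,0])]; e=np.array([np.cos(yaw),np.sin(yaw)]); f=np.array([-e[1],e[0]])
    q=w[:,:2]-c; s=q@e; l=q@f
    m=(np.abs(l)<5.5)&(w[:,2]>ztop-6)&(w[:,2]<ztop+6)&(np.abs(s)<55)
    for k in range(3):
        p=np.polyfit(s[m],w[m,2],1); m=(np.abs(l)<11)&(np.abs(w[:,2]-np.polyval(p,s))<2.5)&(np.abs(s)<60)
    bins=[(k,np.round(np.median(l[m&(s>=k)&(s<k+10)]),1),int((m&(s>=k)&(s<k+10)).sum())) for k in range(-50,60,10) if (m&(s>=k)&(s<k+10)).sum()>4]
    lip=(np.abs(l)<6)&(w[:,2]>ztop+4)&(w[:,2]<ztop+14)&(np.abs(s+40)<15)
    print('slope %.3f z0 %.1f'%tuple(p),'s',np.percentile(s[m],[.5,99.5]).round(1),'lip s',np.percentile(s[lip],[3,97]).round(1) if lip.sum()>3 else None,bins)
E
python3 - <<'E'
from h import *
o=st(); z=o['ee_pos'][2]
for n in('scene','top'):
    d=shot(n); arm(d,o['ee_pos'][:2],-.035,z+24.5)
E
```

```text
t 4.87 pos [479.6 144.7 195.6] yaw -92.10 appr [ 0.001  0.002 -1.   ] w 13.8 g 30.0 F [ 0.1 -0.2 -1.6] M [ 0.09  0.06 -0.05]
slope -0.017 z0 218.9 s [-43.3  33.9] lip s [-43.2 -36.7] [(-50, np.float64(0.2), 17), (-40, np.float64(4.1), 13), (-30, np.float64(0.7), 39), (-20, np.float64(0.4), 41), (-10, np.float64(-5.3), 25), (20, np.float64(4.8), 12), (30, np.float64(4.5), 8)]
slope -0.255 z0 227.5 s [33.9 51.8] lip s None [(30, np.float64(-1.7), 28), (40, np.float64(-0.6), 17)]
```

Call:
servo_tool(steps=[[[0.017,0.0046,-0.0048],[0,0,0],-1],[[0.017,0.0046,-0.0048],[0,0,0],-1],[[0.017,0.0046,-0.0048],[0,0,0],-1],[[0.017,0.0046,-0.0048],[0,0,0],-1],[[0.017,0.0046,-0.0048],[0,0,0],-1],[[0.017,0.0046,-0.0048],[0,0,0],-1],[[0.017,0.0046,-0.005],[0,0,0],-1],[[0,0,0],[0,0,0],-1]])

```text
t: 5.63
ee_pos: [600.0, 177.2, 159.1]
orientation: [-3.14, 0.06, 0.0]
ft_force: [-0.9, 0.2, -0.6]
width: 14.0
grasp_force: 30.0
```

Run:
```python
from h import *
o=st(); z=o['ee_pos'][2]
S=shot('scene');T=shot('top'); np.savez('s2.npz',**S);np.savez('t2.npz',**T)
arm(S,o['ee_pos'][:2],-.035,z+23.5); arm(T,o['ee_pos'][:2],-.035,z+23.5)
cv2.imwrite('pics/s2.png',np.hstack([cv2.resize(S['color'][165:315,130:250],(440,550),interpolation=2),cv2.resize(T['color'][110:260,145:245],(360,550),interpolation=2)]))
for k,y in(('L',174.5),('R',14.5)):
  for n,d in(('S',S),('T',T)):
    w=cloud(d).reshape(-1,3); m=(np.abs(w[:,0]-672)<25)&(np.abs(w[:,1]-y)<25)&(w[:,2]>186)&(w[:,2]<194)
    if m.sum()>5: print(k,n,cv2.minAreaRect(w[m][:,:2].astype(np.float32)))
```

```text
t 5.63 pos [600.  177.2 159.1] yaw -92.17 appr [-0.     0.001 -1.   ] w 14.0 g 30.0 F [-0.9  0.2 -0.6] M [-0.01  0.06  0.01]
slope -0.002 z0 182.6 s [-43.6  41.1] lip s [-43.3 -36.7] [(-50, np.float64(-0.7), 18), (-40, np.float64(4.8), 8), (-30, np.float64(0.1), 33), (-20, np.float64(0.5), 38), (-10, np.float64(-4.2), 24), (0, np.float64(-7.6), 7), (30, np.float64(3.9), 11)]
slope -0.085 z0 180.5 s [-34.7  52.2] lip s None [(40, np.float64(-1.0), 6)]
L T ((675.5469970703125, 174.8692626953125), (30.684402465820312, 20.3433837890625), 87.33824920654297)
R T ((669.662353515625, 15.188322067260742), (29.38783836364746, 20.740955352783203), 87.29415130615234)
```

View pics/s2.png

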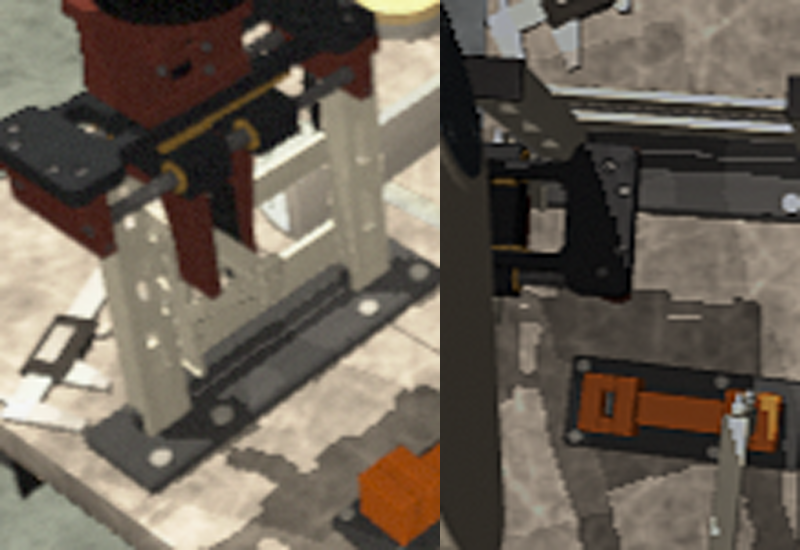

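The picture shows bracket a's claws facing the left upright's slots (scene half, around (175,290)).

Call:
servo_tool(steps=[[[0,0,0],[0,0,0],-1],[[0.004,-0.0002,0],[0,0,0],-1],[[0.004,-0.0002,0],[0,0,0],-1],[[0.004,-0.0002,0],[0,0,0],-1],[[0.004,-0.0002,0],[0,0,0],-1],[[0.004,-0.0002,0],[0,0,0],-1],[[0.002,0,0],[0,0,0],-1],[[0,0,0],[0,0,0],-1]])

```text
t: 6.4
ee_pos: [620.7, 175.7, 160.9]
orientation: [-3.14, 0.059, -0.0]
ft_force: [0.7, -0.7, -0.9]
width: 13.7
grasp_force: 30.0
```

Run:
```python
from h import *
o=st(); z=o['ee_pos'][2]
S=shot('scene'); arm(S,o['ee_pos'][:2],-.035,z+23.5)
```

```text
t 6.40 pos [620.7 175.7 160.9] yaw -92.17 appr [ 0.     0.001 -1.   ] w 13.7 g 30.0 F [ 0.7 -0.7 -0.9] M [0.07 0.03 0.01]
slope -0.004 z0 184.4 s [-42.8  46. ] lip s [-43.4 -38.2] [(-50, np.float64(1.0), 18), (-40, np.float64(4.9), 8), (-30, np.float64(0.9), 28), (-20, np.float64(0.4), 40), (-10, np.float64(-4.9), 24), (0, np.float64(-7.7), 9), (30, np.float64(4.3), 12), (40, np.float64(4.9), 16)]
```

Call:
servo_tool(steps=[[[0.001,0,0.0005],[0,0,0],-1],[[0.001,0,0],[0,0,0],-1],[[0.001,0,0],[0,0,0],-1],[[0.001,0,0],[0,0,0],-1],[[0.001,0,0],[0,0,0],-1],[[0,0,0],[0,0,0],-1],[[0,0,0],[0,0,0],-1],[[0,0,0],[0,0,0],-1]])

```text
t: 7.12
ee_pos: [623.6, 175.7, 161.0]
orientation: [-3.14, 0.059, 0.005]
ft_force: [-6.1, -0.0, 0.6]
width: 13.5
grasp_force: 30.0
```

Call:
servo_tool(steps=[[[0,0,-0.002],[0,0,0],-1],[[0,0,-0.002],[0,0,0],-1],[[0,0,-0.002],[0,0,0],-1],[[0,0,-0.001],[0,0,0],-1],[[0,0,0],[0,0,0],-1],[[0,0,0],[0,0,0],-1],[[0,0,0],[0,0,0],-1],[[0,0,0],[0,0,0],-1]])

```text
t: 7.78
ee_pos: [623.6, 176.0, 154.9]
orientation: [-3.14, 0.059, 0.005]
ft_force: [-7.9, -0.2, 6.3]
width: 13.8
grasp_force: 30.0
```

Call:
servo_tool(steps=[[[0,0,-0.002],[0,0,0],-1],[[0,0,-0.002],[0,0,0],-1],[[0,0,-0.002],[0,0,0],-1],[[0,0,-0.002],[0,0,0],-1],[[0,0,0],[0,0,0],-1],[[0,0,0],[0,0,0],-1],[[0,0,0],[0,0,0],-1],[[0,0,0],[0,0,0],-1]])

```text
t: 8.45
ee_pos: [623.6, 176.2, 146.5]
orientation: [-3.139, 0.059, 0.005]
ft_force: [-7.1, 2.4, 4.3]
width: 14.0
grasp_force: 30.0
```

Run:
```python
from h import *
o=st(); z=o['ee_pos'][2]
S=shot('scene'); arm(S,o['ee_pos'][:2],-.035,z+23.5)
```

```text
t 8.45 pos [623.6 176.2 146.5] yaw -92.15 appr [-0.003  0.002 -1.   ] w 14.0 g 30.0 F [-7.1  2.4  4.3] M [0.44 1.1  0.08]
slope -0.011 z0 170.0 s [-43.5  43.2] lip s [-43.5 -36.2] [(-50, np.float64(0.8), 13), (-40, np.float64(5.3), 10), (-30, np.float64(0.5), 29), (-20, np.float64(1.4), 29), (-10, np.float64(-3.4), 26), (0, np.float64(-5.6), 6), (30, np.float64(5.3), 12), (40, np.float64(6.6), 9)]
```

Press a bit further to make sure it's home.

Call:
servo_tool(steps=[[[0,0,-0.001],[0,0,0],-1],[[0,0,-0.001],[0,0,0],-1],[[0,0,0],[0,0,0],-1],[[0,0,0],[0,0,0],-1],[[0,0,0],[0,0,0],-1],[[0,0,0],[0,0,0],-1],[[0,0,0],[0,0,0],-1],[[0,0,0],[0,0,0],-1]])

```text
t: 9.17
ee_pos: [623.6, 176.4, 146.4]
orientation: [-3.139, 0.059, 0.004]
ft_force: [-12.5, 0.6, 17.4]
width: 13.8
grasp_force: 30.0
```

Run:
```python
from h import *
o=st(); z=o['ee_pos'][2]
S=shot('scene'); arm(S,o['ee_pos'][:2],-.035,170)
```

```text
t 9.17 pos [623.6 176.4 146.4] yaw -92.15 appr [-0.003  0.002 -1.   ] w 13.8 g 30.0 F [-12.5   0.6  17.4] M [0.23 1.96 0.07]
slope -0.001 z0 170.0 s [-43.   42.3] lip s [-43.7 -37. ] [(-50, np.float64(-2.1), 9), (-40, np.float64(4.8), 10), (-30, np.float64(1.4), 30), (-20, np.float64(0.2), 33), (-10, np.float64(-4.0), 24), (0, np.float64(-6.4), 7), (30, np.float64(4.3), 13), (40, np.float64(7.1), 6)]
```

Call:
servo_tool(steps=[[[-0.001,0,0.0015],[0,0,0],-1],[[0,0,0],[0,0,0],-1],[[0,0,0],[0,0,0],0],[[0,0,0],[0,0,0],1],[[0,0,0],[0,0,0],1],[[0,0,0],[0,0,0],1],[[0,0,0],[0,0,0],1],[[0,0,0.01],[0,0,0],1]])

```text
t: 9.88
ee_pos: [623.0, 175.3, 154.1]
orientation: [-3.141, 0.059, 0.005]
ft_force: [0.0, 0.5, -0.8]
width: 50.2
grasp_force: 0.0
```

Call:
servo_tool(steps=[[[0,0,0.025],[0,0,0],1],[[0,0,0.025],[0,0,0],1],[[-0.026,-0.019,0],[0,-0.8,-0.7],1],[[-0.026,-0.019,0],[0,-0.8,-0.7],1],[[-0.026,-0.019,0],[0,-0.8,-0.7],1],[[-0.026,-0.019,0],[0,-0.8,-0.7],1],[[-0.026,-0.019,-0.015],[0,0,0],1],[[-0.025,-0.0195,-0.02],[0,0,0],1]])

```text
t: 10.55
ee_pos: [469.3, 60.8, 172.8]
orientation: [-3.134, 0.135, -0.095]
ft_force: [-0.2, 0.4, -0.6]
width: 87.9
grasp_force: 0.0
```

Call:
servo_tool(steps=[[[0,0,0],[0,0,0],1],[[0,0,0],[0,0,0],1],[[0,0,0],[0,0,0],1],[[0,0,0],[0,0,0],1],[[0,0,0],[0,0,0],1],[[0,0,0],[0,0,0],1],[[0,0,0],[0,0,0],1],[[0,0,0],[0,0,0],1]])

```text
t: 11.22
ee_pos: [469.4, 61.5, 170.9]
orientation: [-3.135, 0.135, -0.088]
ft_force: [-0.1, 0.0, 0.2]
width: 88.0
grasp_force: 0.0
```

Run:
```python
from h import *
o=st()
S=shot('scene');T=shot('top'); 
for d in(S,T): arm(d,(624.1,175.8),-.035,170)
```

```text
t 11.22 pos [469.4  61.5 170.9] yaw -94.93 appr [ 0.056  0.    -0.998] w 88.0 g 0.0 F [-0.1  0.   0.2] M [0.01 0.04 0.  ]
slope 0.021 z0 169.3 s [-45.9  41.8] lip s [-46.6 -40. ] [(-50, np.float64(1.1), 15), (-40, np.float64(3.1), 17), (-30, np.float64(-0.1), 28), (-20, np.float64(-1.0), 28), (-10, np.float64(0.1), 29), (0, np.float64(0.4), 30), (10, np.float64(-0.9), 26), (20, np.float64(0.5), 31), (30, np.float64(-1.3), 21), (40, np.float64(6.8), 8)]
slope 0.025 z0 168.5 s [-40.1  42.5] lip s [-44.4 -38.7] [(-40, np.float64(-1.3), 33), (-30, np.float64(-1.1), 37), (-20, np.float64(-1.2), 40), (-10, np.float64(-0.0), 37), (0, np.float64(-0.8), 42), (10, np.float64(-0.7), 34), (20, np.float64(0.0), 40), (30, np.float64(-0.5), 38), (40, np.float64(6.5), 5)]
```

Call:
servo_tool(steps=[[[0.0008,-0.0002,-0.019],[0,0,0],1],[[0.0008,0,-0.019],[0,0,0],1],[[0.0009,0,-0.019],[0,0,0],1],[[0.0009,0,-0.019],[0,0,0],0.5],[[0,0,0],[0,0,0],0],[[0,0,0],[0,0,0],-0.5],[[0,0,0],[0,0,0],-1],[[0,0,0],[0,0,0],-1]])

```text
t: 11.98
ee_pos: [473.3, 61.2, 96.0]
orientation: [-3.135, 0.136, -0.09]
ft_force: [-0.0, -0.2, -0.0]
width: 58.3
grasp_force: 0.0
```

Call:
servo_tool(steps=[[[0,0,0],[0,0,0],-1],[[0,0,0],[0,0,0],-1],[[0,0,0],[0,0,0],-1],[[0,0,0],[0,0,0],-1],[[0,0,0],[0,0,0],-1],[[0,0,0],[0,0,0],-1],[[0,0,0],[0,0,0],-1],[[0,0,0],[0,0,0],-1]])

```text
t: 12.65
ee_pos: [472.5, 61.0, 94.9]
orientation: [-3.135, 0.136, -0.087]
ft_force: [-0.3, 0.2, 1.3]
width: 13.3
grasp_force: 30.0
```

Run:
```python
from h import *
st()
```

```text
t 12.65 pos [472.5  61.   94.9] yaw -94.95 appr [ 0.056 -0.    -0.998] w 13.3 g 30.0 F [-0.3  0.2  1.3] M [ 0.01  0.07 -0.02]
```

Call:
servo_tool(steps=[[[-0.0002,0,0.004],[0,0,0],-1],[[-0.0002,0,0.004],[0,0,0],-1],[[-0.0003,0,0.005],[0,0,0],-1],[[-0.0003,0,0.006],[0,0,0],-1],[[-0.0004,0,0.007],[0,0,0],-1],[[-0.0004,0,0.007],[0,0,0],-1],[[-0.0004,0,0.007],[0,0,0],-1],[[0,0,0],[0,0,0],-1]])

```text
t: 13.32
ee_pos: [470.9, 61.2, 136.5]
orientation: [-3.135, 0.136, -0.091]
ft_force: [1.0, -0.2, -2.0]
width: 13.7
grasp_force: 30.0
```

Call:
servo_tool(steps=[[[0,0,0.01],[0,0,0],-1],[[0,0,0.01],[0,0,0],-1],[[0,0,0.01],[0,0,0],-1],[[0,0,0.01],[0,0,0],-1],[[0,0,0.01],[0,0.8,0.7],-1],[[0,0,0.01],[0,0.8,0.7],-1],[[0,0,0],[0,0.8,0.7],-1],[[0,0,0],[0,0.8,0.7],-1]])

```text
t: 13.98
ee_pos: [470.8, 61.1, 195.8]
orientation: [-3.139, 0.058, -0.001]
ft_force: [0.3, 0.3, -2.0]
width: 14.0
grasp_force: 30.0
```

Call:
servo_tool(steps=[[[0.0175,-0.0064,-0.0047],[0,0,0],-1],[[0.0175,-0.0064,-0.0047],[0,0,0],-1],[[0.0175,-0.0064,-0.0047],[0,0,0],-1],[[0.0175,-0.0063,-0.0047],[0,0,0],-1],[[0.0175,-0.0063,-0.0047],[0,0,0],-1],[[0.0175,-0.0063,-0.0047],[0,0,0],-1],[[0.0175,-0.0063,-0.0047],[0,0,0],-1],[[0,0,0],[0,0,0],-1]])

```text
t: 14.65
ee_pos: [595.0, 15.7, 160.5]
orientation: [-3.14, 0.06, 0.0]
ft_force: [0.6, -0.4, -1.1]
width: 14.0
grasp_force: 30.0
```

Call:
servo_tool(steps=[[[0,0,0],[0,0,0],-1],[[0,0,0],[0,0,0],-1],[[0,0,0],[0,0,0],-1],[[0,0,0],[0,0,0],-1],[[0,0,0],[0,0,0],-1],[[0,0,0],[0,0,0],-1],[[0,0,0],[0,0,0],-1],[[0,0,0],[0,0,0],-1]])

```text
t: 15.32
ee_pos: [592.8, 16.7, 162.2]
orientation: [-3.14, 0.059, -0.0]
ft_force: [-0.4, -0.3, -1.4]
width: 14.2
grasp_force: 30.0
```

Run:
```python
from h import *
o=st(); z=o['ee_pos'][2]
S=shot('scene');T=shot('top')
for d in(S,T): arm(d,o['ee_pos'][:2],-.035,z+23.5)
for d in(S,T): arm(d,(624.1,175.8),-.035,170)
```

```text
t 15.32 pos [592.8  16.7 162.2] yaw -92.15 appr [ 0.     0.001 -1.   ] w 14.2 g 30.0 F [-0.4 -0.3 -1.4] M [0.02 0.08 0.03]
slope -0.002 z0 185.3 s [-41.8  42.5] lip s [-42.4 -36.8] [(-50, np.float64(0.4), 7), (-40, np.float64(4.4), 9), (-30, np.float64(0.7), 24), (-20, np.float64(0.5), 29), (-10, np.float64(-5.9), 14), (20, np.float64(4.7), 10), (30, np.float64(1.2), 20)]
slope 0.067 z0 186.9 s [-40.3 -24.4] lip s [-39.3 -35.3] [(-40, np.float64(0.9), 15), (-30, np.float64(0.4), 18)]
slope 0.028 z0 169.2 s [-46.2  41.9] lip s [-47.1 -40.7] [(-50, np.float64(1.8), 16), (-40, np.float64(3.3), 16), (-30, np.float64(-0.7), 29), (-20, np.float64(-0.4), 31), (-10, np.float64(-0.5), 32), (0, np.float64(0.0), 28), (10, np.float64(0.1), 29), (20, np.float64(0.2), 29), (30, np.float64(0.3), 23), (40, np.float64(-4.7), 13)]
slope 0.023 z0 168.7 s [-36.4  42.2] lip s [-44.3 -38.8] [(-40, np.float64(0.7), 23), (-30, np.float64(0.9), 29), (-20, np.float64(-0.7), 40), (-10, np.float64(-0.7), 34), (0, np.float64(-0.6), 42), (10, np.float64(-1.0), 34), (20, np.float64(-0.3), 44), (30, np.float64(-0.1), 34)]
```

Call:
servo_tool(steps=[[[0.004,-0.0002,0],[0,0,0],-1],[[0.004,-0.0002,0],[0,0,0],-1],[[0.004,-0.0002,0],[0,0,0],-1],[[0.004,-0.0002,0],[0,0,0],-1],[[0.004,-0.0001,0],[0,0,0],-1],[[0.002,0,0],[0,0,0],-1],[[0,0,0],[0,0,0],-1],[[0,0,0],[0,0,0],-1]])

```text
t: 16.08
ee_pos: [614.8, 15.7, 161.8]
orientation: [-3.14, 0.059, 0.001]
ft_force: [-0.3, -0.3, -1.7]
width: 13.9
grasp_force: 30.0
```

Call:
servo_tool(steps=[[[0.001,0,0],[0,0,0],-1],[[0.001,0,0],[0,0,0],-1],[[0.001,0,0],[0,0,0],-1],[[0.001,0,0],[0,0,0],-1],[[0.001,0,0],[0,0,0],-1],[[0,0,0],[0,0,0],-1],[[0,0,0],[0,0,0],-1],[[0,0,0],[0,0,0],-1]])

```text
t: 16.75
ee_pos: [616.6, 15.8, 161.3]
orientation: [-3.14, 0.059, 0.011]
ft_force: [-11.4, 0.3, 2.9]
width: 13.9
grasp_force: 30.0
```

Call:
servo_tool(steps=[[[-0.001,0,-0.001],[0,0,0],-1],[[0,0,-0.002],[0,0,0],-1],[[0,0,-0.002],[0,0,0],-1],[[0,0,-0.002],[0,0,0],-1],[[0,0,0],[0,0,0],-1],[[0,0,0],[0,0,0],-1],[[0,0,0],[0,0,0],-1],[[0,0,0],[0,0,0],-1]])

```text
t: 17.42
ee_pos: [616.6, 16.0, 155.1]
orientation: [-3.139, 0.059, 0.007]
ft_force: [-9.6, 1.5, 6.7]
width: 13.7
grasp_force: 30.0
```

Call:
servo_tool(steps=[[[0,0,-0.002],[0,0,0],-1],[[0,0,-0.002],[0,0,0],-1],[[0,0,-0.002],[0,0,0],-1],[[0,0,-0.002],[0,0,0],-1],[[0,0,0],[0,0,0],-1],[[0,0,0],[0,0,0],-1],[[0,0,0],[0,0,0],-1],[[0,0,0],[0,0,0],-1]])

```text
t: 18.08
ee_pos: [616.6, 16.3, 146.9]
orientation: [-3.139, 0.059, 0.007]
ft_force: [-7.9, 1.8, 4.3]
width: 13.8
grasp_force: 30.0
```

Call:
servo_tool(steps=[[[0,0,-0.001],[0,0,0],-1],[[0,0,-0.0005],[0,0,0],-1],[[0,0,0],[0,0,0],-1],[[0,0,0],[0,0,0],-1],[[0,0,0],[0,0,0],-1],[[0,0,0],[0,0,0],-1],[[0,0,0],[0,0,0],-1],[[0,0,0],[0,0,0],-1]])

```text
t: 18.75
ee_pos: [616.6, 16.3, 146.8]
orientation: [-3.139, 0.059, 0.007]
ft_force: [-13.6, 1.0, 15.1]
width: 13.6
grasp_force: 30.0
```

Run:
```python
from h import *
o=st(); z=o['ee_pos'][2]
S=shot('scene');T=shot('top')
for d in(S,T): arm(d,o['ee_pos'][:2],-.035,z+23.5)
```

```text
t 18.75 pos [616.6  16.3 146.8] yaw -92.15 appr [-0.004  0.002 -1.   ] w 13.6 g 30.0 F [-13.6   1.   15.1] M [0.52 2.08 0.04]
slope 0.007 z0 169.9 s [-42.1  43.8] lip s [-42.2 -36.2] [(-50, np.float64(0.4), 9), (-40, np.float64(4.8), 13), (-30, np.float64(1.1), 21), (-20, np.float64(0.4), 27), (-10, np.float64(-5.4), 19), (20, np.float64(3.2), 8), (30, np.float64(1.6), 17), (40, np.float64(-4.5), 6)]
slope -0.147 z0 166.0 s [-38.8 -19.9] lip s [-40.4 -34.7] [(-40, np.float64(-0.6), 12), (-30, np.float64(0.7), 26)]
```

Call:
servo_tool(steps=[[[-0.001,0,0.0015],[0,0,0],-1],[[0,0,0],[0,0,0],-1],[[0,0,0],[0,0,0],0],[[0,0,0],[0,0,0],1],[[0,0,0],[0,0,0],1],[[0,0,0],[0,0,0],1],[[0,0,0],[0,0,0],0],[[0,0,0.01],[0,0,0],0]])

```text
t: 19.52
ee_pos: [616.7, 15.7, 155.5]
orientation: [-3.14, 0.059, 0.005]
ft_force: [0.4, 1.0, 0.3]
width: 43.5
grasp_force: 0.0
```

Call:
servo_tool(steps=[[[0,0,0.025],[0,0,0],0],[[0,0,0.03],[0,0,0],0],[[0.006,-0.036,0],[0,0,0],-1],[[0.006,-0.036,0],[0,0,0],-1],[[0.006,-0.036,0],[0,0,0],-1],[[0.006,-0.036,0],[0,0,0],-1],[[0.006,-0.036,0],[0,0,1],-1],[[0.007,-0.036,0],[0,0,1],-1]])

```text
t: 20.18
ee_pos: [655.0, -202.1, 213.0]
orientation: [-3.14, 0.003, -0.001]
ft_force: [0.7, 0.5, 0.4]
width: 7.3
grasp_force: 0.0
```

Run:
```python
from h import *
o=st()
S=shot('scene');T=shot('top')
for d in(S,T):
    arm(d,(617,16.3),-.038,170); arm(d,(624,176),-.038,170)
    w=cloud(d).reshape(-1,3); m=(w[:,1]>-200)&(w[:,1]<-165)&(w[:,0]>480)&(w[:,0]<820)&(w[:,2]>8)&(w[:,2]<60); print('blade',np.percentile(w[m],[1,99],axis=0))
    m=(w[:,1]>-420)&(w[:,1]<-300)&(w[:,0]>540)&(w[:,0]<780)&(w[:,2]<150); print('fence max',np.percentile(w[m,2],[90,99.9]), 'min y', np.percentile(w[m&(w[:,2]>30),1],[98]))
```

```text
t 20.18 pos [ 655.  -202.1  213. ] yaw -90.11 appr [ 0.001  0.001 -1.   ] w 7.3 g 0.0 F [0.7 0.5 0.4] M [ 0.03 -0.02  0.02]
slope 0.032 z0 169.1 s [-44.8  44.5] lip s [-45.4 -39.6] [(-50, np.float64(0.8), 12), (-40, np.float64(3.2), 11), (-30, np.float64(0.5), 21), (-20, np.float64(-0.4), 24), (-10, np.float64(-0.1), 24), (0, np.float64(0.6), 26), (10, np.float64(-0.4), 20), (20, np.float64(-0.7), 20), (30, np.float64(0.3), 18), (40, np.float64(-4.6), 9)]
slope 0.026 z0 169.2 s [-45.5  42.7] lip s [-46.2 -40.6] [(-50, np.float64(1.5), 15), (-40, np.float64(3.2), 15), (-30, np.float64(0.1), 30), (-20, np.float64(-1.0), 28), (-10, np.float64(-1.0), 33), (0, np.float64(0.6), 31), (10, np.float64(0.3), 27), (20, np.float64(0.2), 28), (30, np.float64(-0.3), 22), (40, np.float64(-5.1), 15)]
blade [[ 485.07897658 -193.2435024     8.26921045]
 [ 657.44076141 -175.55248984   30.76902069]]
fence max [73.22480048 78.33392441] min y [-335.15332488]
slope 0.017 z0 168.5 s [-36.3  43.4] lip s [-42.7 -38.5] [(-40, np.float64(-0.6), 27), (-30, np.float64(-0.4), 35), (-20, np.float64(0.2), 42), (-10, np.float64(-0.6), 32), (0, np.float64(-0.2), 36), (10, np.float64(-0.3), 40), (20, np.float64(0.8), 45), (30, np.float64(-0.2), 33), (40, np.float64(-4.9), 5)]
slope 0.027 z0 168.5 s [-40.   42.1] lip s [-44.3 -38.5] [(-40, np.float64(-1.8), 32), (-30, np.float64(-1.4), 36), (-20, np.float64(-1.1), 41), (-10, np.float64(-1.3), 39), (0, np.float64(-0.1), 44), (10, np.float64(-0.6), 37), (20, np.float64(-0.4), 47), (30, np.float64(-0.1), 34), (40, np.float64(7.1), 5)]
blade [[ 487.17063477 -193.63565978    8.29306588]
 [ 662.31787014 -176.11778901   30.89733057]]
fence max [76.14781999 78.48301395] min y [-336.41126133]
```

Call:
servo_tool(steps=[[[0.012,-0.01,-0.02],[0,0,0],1],[[0.012,-0.01,-0.03],[0,0,0],1],[[0,0,-0.03],[0,0,0],1],[[0,0,-0.03],[0,0,0],1],[[0,0,-0.02],[0,0,0],1],[[0,0,0],[0,0,0],1],[[0,0,0],[0,0,0],1],[[0,0,0],[0,0,0],1]])

```text
t: 20.95
ee_pos: [680.0, -220.2, 83.8]
orientation: [-3.141, 0.004, -0.003]
ft_force: [-0.6, 0.5, 1.1]
width: 51.0
grasp_force: 0.0
```

Run:
```python
from h import *
st()
S=shot('scene');T=shot('top')
cv2.imwrite('pics/s3.png',np.hstack([cv2.resize(S['color'][110:290,230:410],(400,400),interpolation=2),cv2.resize(T['color'][80:260,260:440],(400,400),interpolation=2)]))
```

```text
t 20.95 pos [ 680.  -220.2   83.8] yaw -90.14 appr [ 0.002  0.001 -1.   ] w 51.0 g 0.0 F [-0.6  0.5  1.1] M [0.07 0.04 0.03]
```

View pics/s3.png

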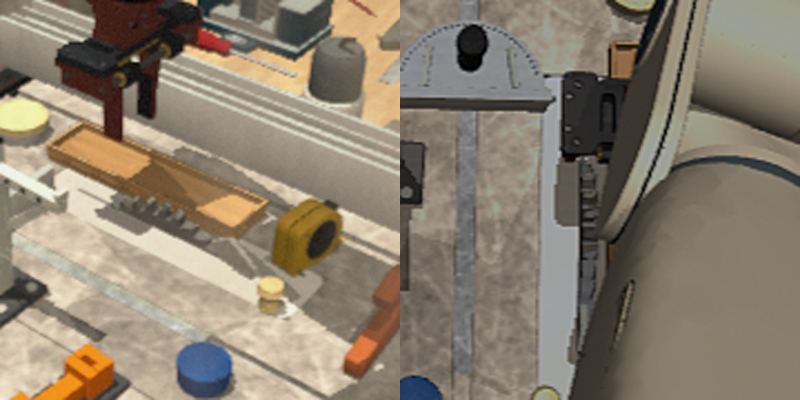

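The gripper is above the shelf's far half, clear of the blade's teeth (scene half, around (150,205)).

Call:
servo_tool(steps=[[[0.002,-0.0097,0],[0,0,0],1],[[0.002,-0.0096,0],[0,0,0],1],[[0,0,0],[0,0,0],1],[[0,0,-0.02],[0,0,0],1],[[0,0,-0.02],[0,0,0],1],[[0,0,-0.015],[0,0,0],1],[[0,0,0],[0,0,0],1],[[0,0,0],[0,0,0],1]])

```text
t: 21.72
ee_pos: [682.2, -239.5, 26.1]
orientation: [-3.139, 0.005, 0.003]
ft_force: [0.3, -0.8, 0.9]
width: 88.0
grasp_force: 0.0
```

Run:
```python
from h import *
o=st()
S=shot('scene'); w=cloud(S).reshape(-1,3)
m=(np.abs(w[:,2]-22.5)<3)&(w[:,0]>560)&(w[:,0]<640)&(w[:,1]<-195)&(w[:,1]>-290); print(cv2.minAreaRect(w[m][:,:2].astype(np.float32)))
```

```text
t 21.72 pos [ 682.2 -239.5   26.1] yaw -90.17 appr [-0.002  0.002 -1.   ] w 88.0 g 0.0 F [ 0.3 -0.8  0.9] M [ 0.01 -0.02  0.02]
((600.1610107421875, -240.0633087158203), (77.37694549560547, 74.95225524902344), 1.1335700750350952)
```

Call:
servo_tool(steps=[[[0.002,-0.0003,-0.008],[0,0,0],1],[[0,0,-0.008],[0,0,0],1],[[0,0,-0.0065],[0,0,0],1],[[0,0,0],[0,0,0],0.5],[[0,0,0],[0,0,0],-0.5],[[0,0,0],[0,0,0],-1],[[0,0,0],[0,0,0],-1],[[0,0,0],[0,0,0],-1]])

```text
t: 22.43
ee_pos: [684.9, -239.9, 4.7]
orientation: [-3.14, 0.004, -0.0]
ft_force: [0.4, -0.0, -1.5]
width: 69.7
grasp_force: 30.0
```

Call:
servo_tool(steps=[[[0,0,0],[0,0,0],-1],[[0,0,0],[0,0,0],-1],[[0,0,0],[0,0,0],-1],[[0,0,0.005],[0,0,0],-1],[[0,0,0.01],[0,0,0],-1],[[0,0,0.01],[0,0,0],-1],[[0,0,0.01],[0,0,0],-1],[[0,0,0.01],[0,0,0],-1]])

```text
t: 23.1
ee_pos: [685.3, -240.0, 51.3]
orientation: [-3.141, 0.004, -0.002]
ft_force: [-0.0, -0.9, -2.3]
width: 69.3
grasp_force: 30.0
```

```bash
cat >> h.py <<'E'
def shelf(d,c,zt,r=160):
    # pine-coloured points on the rim; returns rect centre
    w=cloud(d); hsv=cv2.cvtColor(d['color'],cv2.COLOR_BGR2HSV).astype(int)
    m=(hsv[...,0]>8)&(hsv[...,0]<25)&(hsv[...,1]>80)&(np.abs(w[...,2]-zt+6)<12)&(np.hypot(w[...,0]-c[0],w[...,1]-c[1])<r)
    m=cv2.morphologyEx(m.astype(np.uint8),cv2.MORPH_OPEN,np.ones((2,2)))>0
    p=w[m]; b=p[np.abs(p[:,2]-np.median(p[:,2]))<4]
    A=np.c_[b[:,:2]-c,np.ones(len(b))]; k=np.linalg.lstsq(A,b[:,2],rcond=None)[0]
    rc=cv2.minAreaRect(p[:,:2].astype(np.float32)); print('shelf rect',np.round(rc[0],1),np.round(rc[1],1),'%.2f'%rc[2],'board plane',np.round(k,3),'top95 %.1f'%np.percentile(p[:,2],96),len(p))
E
python3 - <<'E'
from h import *
o=st()
for n in('scene','top'): shelf(shot(n),(660,-240),o['ee_pos'][2]+19)
E
```

```text
t 23.10 pos [ 685.3 -240.    51.3] yaw -90.16 appr [ 0.001  0.001 -1.   ] w 69.3 g 30.0 F [-0.  -0.9 -2.3] M [-0.   -0.03 -0.04]
shelf rect [ 651.9 -228.8] [273.6 134.2] 20.25 board plane [0. 0. 0.] top95 nan 1819
shelf rect [ 648.6 -210.4] [ 68.1 292. ] 66.95 board plane [0. 0. 0.] top95 nan 621
```

Call:
servo_tool(steps=[[[0,0,0.03],[0,0,0],-1],[[0,0,0.037],[0,0,0],-1],[[0,0,0.037],[0,0,0],-1],[[0,0,0.037],[0,0,0],-1],[[0,0,0.037],[0,0,0],-1],[[0,0,0.01],[0,0,6.73],-1],[[0,0,0],[0,0,6.73],-1],[[0,0,0],[0,0,6.73],-1]])

```text
t: 23.87
ee_pos: [685.3, -240.0, 239.5]
orientation: [3.092, 0.555, 0.003]
ft_force: [-0.5, 1.2, -1.8]
width: 69.6
grasp_force: 30.0
```

Call:
servo_tool(steps=[[[-0.005,0.03,0],[0,0,6.73],-1],[[-0.005,0.03,0],[0,0,6.73],-1],[[-0.005,0.03,0],[0,0,6.73],-1],[[-0.005,0.03,0],[0,0,6.73],-1],[[-0.005,0.03,0],[0,0,6.73],-1],[[-0.005,0.03,0],[0,0,6.73],-1],[[-0.005,0.03,0],[0,0,6.73],-1],[[-0.005,0.03,0],[0,0,6.73],-1]])

```text
t: 24.53
ee_pos: [644.2, 1.5, 237.5]
orientation: [-2.505, -1.894, 0.002]
ft_force: [0.1, 0.3, -1.7]
width: 69.7
grasp_force: 30.0
```

Call:
servo_tool(steps=[[[-0.005,0.03,0],[0,0,6.73],-1],[[-0.005,0.03,0],[0,0,6.73],-1],[[-0.005,0.03,0],[0,0,0],-1],[[-0.007,0.0302,0],[0,0,0],-1],[[0,0,0],[0,0,0],-1],[[0,0,0],[0,0,0],-1],[[0,0,0],[0,0,0],-1],[[0,0,0],[0,0,0],-1]])

```text
t: 25.2
ee_pos: [623.0, 119.3, 237.4]
orientation: [-2.273, -2.168, 0.002]
ft_force: [0.5, -0.6, -2.1]
width: 69.9
grasp_force: 30.0
```

```bash
sed -i 's/p=w\[m\]; b=/p=w[m]; p=p[~np.isnan(p[:,0])]; b=/' h.py
python3 - <<'E'
from h import *
o=st()
S=shot('scene');T=shot('top')
for d in (S,T): shelf(d,(621.5,96),o['ee_pos'][2]+19)
cv2.imwrite('pics/s4.png',np.hstack([cv2.resize(S['color'][110:310,110:310],(400,400),interpolation=2),cv2.resize(T['color'][80:280,110:310],(400,400),interpolation=2)]))
E
```

```text
t 25.20 pos [623.  119.3 237.4] yaw -2.72 appr [-0.001 -0.    -1.   ] w 69.9 g 30.0 F [ 0.5 -0.6 -2.1] M [ 0.06 -0.12 -0.04]
shelf rect [728.3 -36.8] [233.9 585.8] 38.74 board plane [4.00000e-03 1.00000e-03 2.45699e+02] top95 255.5 3432
shelf rect [648.1 291.2] [677.2 128.4] 87.68 board plane [2.00000e-03 1.00000e-03 2.44865e+02] top95 255.1 4222
```

View pics/s4.png

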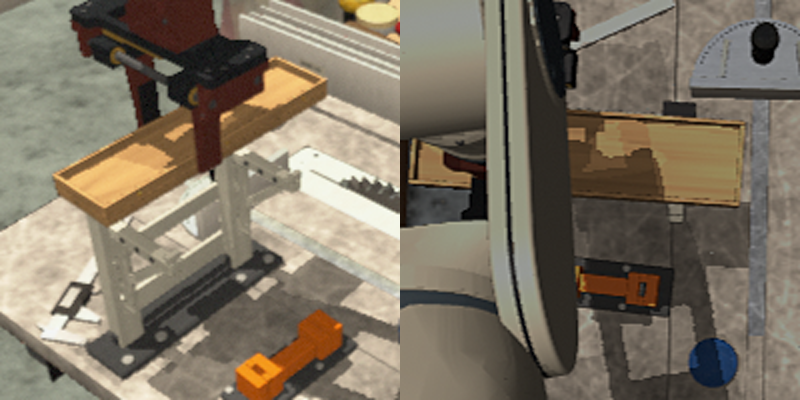

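The shelf is held level over both brackets; its right end is at (745,160) in the top half of the picture.

Call:
servo_tool(steps=[[[-0.001,0.0015,-0.01],[0,0,0.5],-1],[[0,0,-0.015],[0,0,0],-1],[[0,0,-0.015],[0,0,0],-1],[[0,0,-0.01],[0,0,0],-1],[[0,0,-0.005],[0,0,0],-1],[[0,0,0],[0,0,0],-1],[[0,0,0],[0,0,0],-1],[[0,0,0],[0,0,0],-1]])

```text
t: 25.97
ee_pos: [622.4, 121.9, 183.2]
orientation: [-2.263, -2.179, 0.0]
ft_force: [-0.3, 0.1, -1.3]
width: 69.6
grasp_force: 30.0
```

Call:
servo_tool(steps=[[[0,0,-0.002],[0,0,0],-1],[[0,0,-0.002],[0,0,0],-1],[[0,0,-0.002],[0,0,0],-1],[[0,0,-0.001],[0,0,0],-1],[[0,0,0],[0,0,0],-1],[[0,0,0],[0,0,0],-1],[[0,0,0],[0,0,0],-1],[[0,0,0],[0,0,0],-1]])

```text
t: 26.63
ee_pos: [621.9, 121.9, 175.6]
orientation: [-2.262, -2.178, 0.001]
ft_force: [0.3, -1.5, -1.1]
width: 69.5
grasp_force: 30.0
```

Run:
```python
from h import *
o=st()
```

```text
t 26.63 pos [621.9 121.9 175.6] yaw -2.17 appr [-0.001 -0.    -1.   ] w 69.5 g 30.0 F [ 0.3 -1.5 -1.1] M [ 0.02 -0.04  0.  ]
```

Call:
servo_tool(steps=[[[0,0,-0.001],[0,0,0],-1],[[0,0,-0.001],[0,0,0],-1],[[0,0,0],[0,0,0],-1],[[0,0,0],[0,0,0],-1],[[0,0,0],[0,0,0],-1],[[0,0,0],[0,0,0],-1],[[0,0,0],[0,0,0],-1],[[0,0,0],[0,0,0],-1]])

```text
t: 27.3
ee_pos: [622.1, 121.9, 174.1]
orientation: [-2.263, -2.179, 0.001]
ft_force: [-1.6, -0.6, 5.6]
width: 70.0
grasp_force: 30.0
```

Call:
servo_tool(steps=[[[0,0,-0.0005],[0,0,0],0],[[0,0,0],[0,0,0],1],[[0,0,0],[0,0,0],1],[[0,0,0],[0,0,0],1],[[0,0,0],[0,0,0],1],[[0,0,0],[0,0,0],1],[[0,0,0.01],[0,0,0],1],[[0,0,0.02],[0,0,0],1]])

```text
t: 27.97
ee_pos: [620.2, 121.5, 201.3]
orientation: [-2.26, -2.177, 0.008]
ft_force: [-0.5, -0.7, 0.4]
width: 87.3
grasp_force: 0.0
```

Call:
servo_tool(steps=[[[0,0,0.03],[0,0,0],1],[[0,0,0.03],[0,0,-7],1],[[-0.01,-0.041,0],[0,0,-7],1],[[-0.01,-0.041,0],[0,0,-7],1],[[-0.01,-0.041,0],[0,0,-7],1],[[-0.01,-0.041,0],[0,0,-7],1],[[-0.01,-0.041,0],[0,0,-7],1],[[-0.01,-0.041,0],[0,0,-7],1]])

```text
t: 28.63
ee_pos: [562.0, -122.7, 264.0]
orientation: [-2.965, -1.036, -0.001]
ft_force: [1.2, -1.0, 0.0]
width: 87.9
grasp_force: 0.0
```

```bash
cat >> h.py <<'E'
def pine(d,zt=192):
    w=cloud(d); hsv=cv2.cvtColor(d['color'],cv2.COLOR_BGR2HSV).astype(int)
    m=(hsv[...,0]>8)&(hsv[...,0]<25)&(hsv[...,1]>80)&(w[...,2]>zt-25)&(w[...,2]<zt+6)&(w[...,0]>540)&(w[...,0]<700)&(w[...,1]>-80)&(w[...,1]<270)
    k,l,s,c=cv2.connectedComponentsWithStats(m.astype(np.uint8)); i=1+np.argmax(s[1:,4]); p=w[l==i]
    rim=p[p[:,2]>zt-5]; rc=cv2.minAreaRect(rim[:,:2].astype(np.float32)); b=p[np.abs(p[:,2]-(zt-10))<3.5]
    kf=np.linalg.lstsq(np.c_[b[:,:2]-rc[0],np.ones(len(b))],b[:,2],rcond=None)[0]
    print('shelf',np.round(rc[0],1),np.round(rc[1],1),'ang %.2f'%rc[2],'board',np.round(kf,3),len(b))
E
python3 - <<'E'
from h import *
o=st()
S=shot('scene');T=shot('top'); np.savez('s5.npz',**S); np.savez('t5.npz',**T)
pine(S);pine(T)
for d in(S,T):
    w=cloud(d).reshape(-1,3)
    hsv=cv2.cvtColor(d['color'],cv2.COLOR_BGR2HSV).reshape(-1,3).astype(int)
    m=(hsv[:,0]>100)&(hsv[:,0]<125)&(hsv[:,1]>120)&(w[:,2]>20)&(w[:,2]<35); print('tin',np.median(w[m],0),cv2.minAreaRect(w[m][:,:2].astype(np.float32))[:2] if m.sum()>5 else '')
cv2.imwrite('pics/s5.png',np.hstack([cv2.resize(S['color'][110:310,110:310],(400,400),interpolation=2),cv2.resize(T['color'][80:280,110:310],(400,400),interpolation=2)]))
E
```

```text
t 28.63 pos [ 562.  -122.7  264. ] yaw -51.49 appr [ 0.     0.001 -1.   ] w 87.9 g 0.0 F [ 1.2 -1.   0. ] M [-0.01 -0.04 -0.02]
shelf [622.5  94.7] [272.3  80. ] ang 88.11 board [ 1.5000e-02 -1.0000e-03  1.8178e+02] 2938
shelf [621.1  95.9] [269.9  70.4] ang 87.90 board [ 2.00000e-02 -0.00000e+00  1.80938e+02] 4824
tin [380.08352844 -13.04273954  25.84070398] ((381.1549377441406, -14.751136779785156), (48.11970138549805, 50.7459602355957))
tin [385.92951678 -19.02524732  25.43833549] ((558.8552856445312, -343.4147644042969), (158.72938537597656, 781.3558349609375))
```

View pics/s5.png

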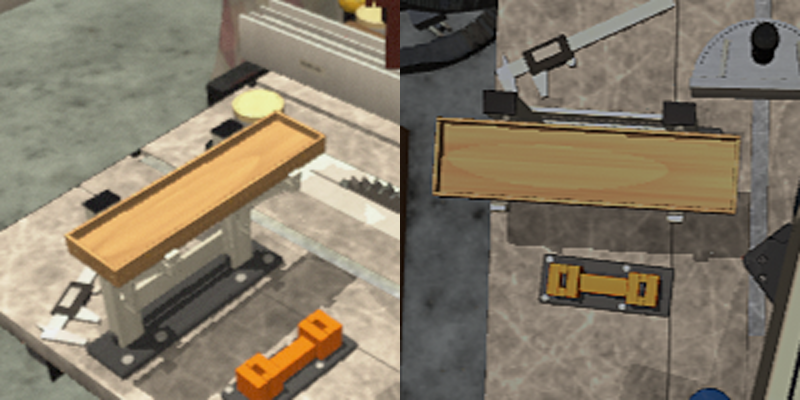

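Shelf rests level across both brackets, centred; the tin has been knocked to about (382,−15). Now the knob and tape.

Run:
```python
from h import *
np.set_printoptions(precision=1,suppress=True)
T=dict(np.load('top0.npz')); S=dict(np.load('scene0.npz'))
for n,d in(('T',T),('S',S),('S5',dict(np.load('s5.npz'))),('T5',dict(np.load('t5.npz')))):
    w=cloud(d).reshape(-1,3); w=w[~np.isnan(w[:,0])]
    m=(np.hypot(w[:,0]-436,w[:,1]+138)<40)&(w[:,2]>12)&(w[:,2]<38); p=w[m]
    if len(p)>10:
        q=p[p[:,2]>28]; print(n,'knob all',len(p),'bbox',p.min(0),p.max(0),'top',len(q),q.mean(0) if len(q) else '',cv2.minEnclosingCircle(p[:,:2].astype(np.float32)))
    m=(np.hypot(w[:,0]-454,w[:,1]+234)<60)&(w[:,2]>8)&(w[:,2]<80)&(w[:,0]>395); p=w[m]
    if len(p)>10:
        for lo,hi in((8,25),(25,45),(45,58),(58,75)):
            q=p[(p[:,2]>lo)&(p[:,2]<hi)]
            if len(q)>10: r=cv2.minAreaRect(q[:,:2].astype(np.float32)); print(n,'tape',lo,len(q),np.array(r[0]),np.array(r[1]),'%.1f'%r[2],'zmax %.1f'%q[:,2].max())
a=cv2.resize(S['color'][185:265,320:420],(500,400),interpolation=2); b=cv2.resize(T['color'][230:280,340:400],(300,250),interpolation=2); b=np.vstack([b,np.zeros((150,300,3),np.uint8)])
cv2.imwrite('pics/c6.png',np.hstack([a,b]))
```

```text
T knob all 141 bbox [ 428.8 -159.2   18.4] [ 454.7 -130.5   35. ] top 96 [ 442.5 -144.2   30.6] ((441.51300048828125, -145.07801818847656), 14.724973678588867)
T tape 8 33 [ 455.3 -235.5] [116.3  33.7] 79.2 zmax 24.3
T tape 25 36 [ 454.5 -236.9] [73.9 34.6] 80.0 zmax 44.9
T tape 45 159 [ 453.6 -239.2] [77.3 34.4] 79.2 zmax 58.0
T tape 58 412 [ 453.5 -238.9] [70.1 32.2] 78.8 zmax 68.6
S knob all 117 bbox [ 424.8 -156.6   12.1] [ 452.7 -130.4   35.1] top 73 [ 439.4 -143.4   31. ] ((438.82183837890625, -143.71961975097656), 14.142715454101562)
S tape 8 165 [ 446.3 -230.2] [119.3  33.5] 63.8 zmax 24.9
S tape 25 195 [ 440.2 -231.1] [80.4 30.3] 55.4 zmax 44.8
S tape 45 153 [ 444.5 -234.1] [75.7 32.5] 65.2 zmax 57.9
S tape 58 234 [ 451.7 -238.5] [70.1 34.1] 78.2 zmax 68.2
S5 knob all 115 bbox [ 426.5 -158.8   12.7] [ 451.7 -131.    33.9] top 71 [ 439.5 -144.1   30.9] ((439.00982666015625, -144.86500549316406), 14.076139450073242)
S5 tape 8 165 [ 445.3 -229. ] [116.8  32.6] 61.5 zmax 24.8
S5 tape 25 196 [ 439.6 -231.9] [81.5 30.8] 57.3 zmax 44.9
S5 tape 45 153 [ 448.7 -239.1] [79.2 33.1] 74.0 zmax 57.9
S5 tape 58 234 [ 451.9 -237.4] [66.4 34.7] 78.0 zmax 67.7
T5 knob all 122 bbox [ 429.  -159.1   19.2] [ 454.8 -134.2   34.4] top 94 [ 441.7 -145.5   30.4] ((442.1023254394531, -145.74803161621094), 14.14305591583252)
T5 tape 8 32 [ 455.4 -246.7] [93.2 31.6] 81.5 zmax 24.6
T5 tape 25 35 [ 454.4 -237.6] [74.5 34.6] 80.0 zmax 43.9
T5 tape 45 160 [ 453.5 -239.3] [77.4 34.4] 78.9 zmax 58.0
T5 tape 58 414 [ 453.9 -236.9] [69.  32.2] 78.7 zmax 66.2
```

View pics/c6.png

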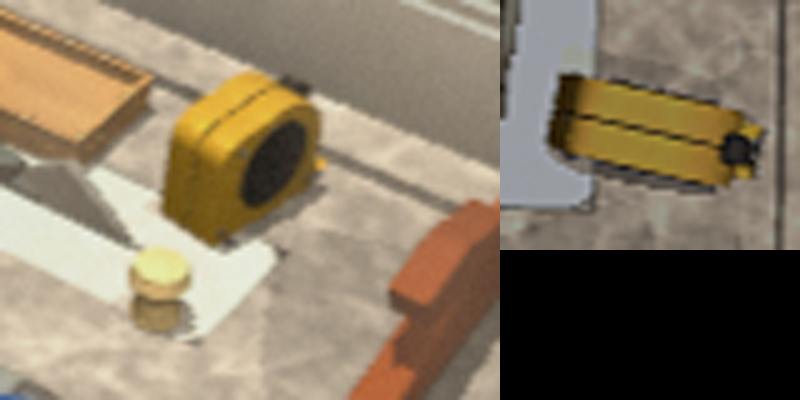

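Tape's case points to +y (hook end on the right at (750,150) in the right crop); knob is at (160,285) in the left crop.

Call:
servo_tool(steps=[[[-0.02,-0.0035,-0.02],[0,0,-6.8],0.2],[[-0.02,-0.0035,-0.02],[0,0,-6.8],0.15],[[-0.02,-0.0035,-0.02],[0,0,-6.8],0.15],[[-0.02,-0.0035,-0.02],[0,0,-6.8],0.15],[[-0.02,-0.0035,-0.02],[0,0,-6.8],0.15],[[-0.02,-0.0035,-0.02],[0,0,-6.8],0.15],[[0,0,-0.03],[0,0,0],0.15],[[0,0,-0.03],[0,0,0],0.15]])

```text
t: 29.4
ee_pos: [442.8, -141.9, 83.2]
orientation: [-3.14, 0.054, -0.004]
ft_force: [-0.1, -0.0, -0.3]
width: 50.9
grasp_force: 0.0
```

Call:
servo_tool(steps=[[[0,0,0],[0,0,0],0.15],[[0,0,0],[0,0,0],0.15],[[0,0,0],[0,0,0],0.15],[[0,0,0],[0,0,0],0.15],[[0,0,0],[0,0,0],0.15],[[0,0,0],[0,0,0],0.15],[[0,0,0],[0,0,0],0.15],[[0,0,0],[0,0,0],0.15]])

```text
t: 30.07
ee_pos: [442.9, -142.1, 83.5]
orientation: [-3.14, 0.054, -0.001]
ft_force: [0.1, 0.3, 0.7]
width: 50.5
grasp_force: 0.0
```

Run:
```python
from h import *
st()
```

```text
t 30.07 pos [ 442.9 -142.1   83.5] yaw -91.96 appr [ 0.001  0.001 -1.   ] w 50.5 g 0.0 F [0.1 0.3 0.7] M [ 0.03  0.04 -0.01]
```

Call:
servo_tool(steps=[[[-0.0024,-0.0027,-0.01],[0,0,0],0.15],[[0,0,-0.02],[0,0,0],0.15],[[0,0,-0.02],[0,0,0],0.15],[[0,0,-0.02],[0,0,0],0.15],[[0,0,-0.0095],[0,0,0],0.15],[[0,0,0],[0,0,0],0.15],[[0,0,0],[0,0,0],-1],[[0,0,0],[0,0,0],-1]])

```text
t: 30.73
ee_pos: [440.3, -144.8, 3.8]
orientation: [-3.14, 0.054, -0.0]
ft_force: [0.2, 0.6, 0.4]
width: 40.7
grasp_force: 0.0
```

Call:
servo_tool(steps=[[[0,0,0],[0,0,0],-1],[[0,0,0],[0,0,0],-1],[[0,0,0],[0,0,0],-1],[[0,0,0],[0,0,0],-1],[[0,0,0],[0,0,0],-1],[[0,0,0.01],[0,0,0],-1],[[0,0,0.03],[0,0,0],-1],[[0,0,0.03],[0,0,0],-1]])

```text
t: 31.4
ee_pos: [438.9, -144.2, 73.8]
orientation: [-3.139, 0.054, 0.005]
ft_force: [1.3, -0.3, -0.6]
width: 25.7
grasp_force: 30.0
```

Run:
```python
from h import *
st()
```

```text
t 31.40 pos [ 438.9 -144.2   73.8] yaw -91.96 appr [-0.003  0.003 -1.   ] w 25.7 g 30.0 F [ 1.3 -0.3 -0.6] M [ 0.05 -0.02 -0.04]
```

Call:
servo_tool(steps=[[[0,0,0.03],[0,0,0],-1],[[0,0,0.03],[0,0,0],-1],[[0,0,0.03],[0,0,0],-1],[[0,0,0.03],[0,0,0],-1],[[0,0,0.03],[0,0,0],-1],[[0,0,0],[0,0,0],-1],[[0,0,0],[0,0,0],-1],[[0,0,0],[0,0,0],-1]])

```text
t: 32.07
ee_pos: [439.4, -144.4, 223.1]
orientation: [-3.14, 0.054, 0.001]
ft_force: [0.3, 1.1, -0.6]
width: 26.0
grasp_force: 30.0
```

Run:
```python
from h import *
o=st(); S=shot('scene'); T=shot('top')
u=proj(S,np.array(o['ee_pos']))[:2].astype(int); v=proj(T,np.array(o['ee_pos']))[:2].astype(int); print(u,v)
f=lambda d,c:cv2.resize(d['color'][max(c[1]-50,0):c[1]+50,max(c[0]-50,0):c[0]+50],(400,400),interpolation=2)
cv2.imwrite('pics/s7.png',np.hstack([f(S,u),f(T,v)]))
```

```text
t 32.07 pos [ 439.4 -144.4  223.1] yaw -91.96 appr [-0.001  0.002 -1.   ] w 26.0 g 30.0 F [ 0.3  1.1 -0.6] M [ 0.01 -0.01 -0.02]
[361 165] [338 269]
```

View pics/s7.png

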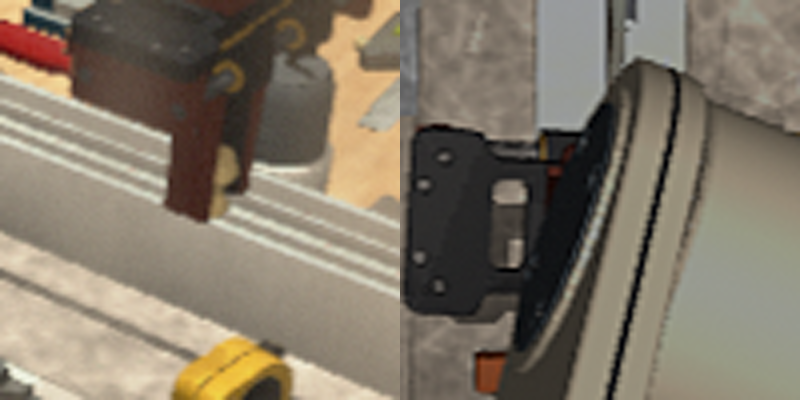

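The knob is held upright between the fingers (scene half, around (228,180)).

Call:
servo_tool(steps=[[[0.0227,0.03,0],[0,0,0],-1],[[0.0227,0.03,0],[0,0,0],-1],[[0.0227,0.03,0],[0,0,0],-1],[[0.0227,0.03,0],[0,0,0],-1],[[0.0227,0.03,0],[0,0,0],-1],[[0.0227,0.03,0],[0,0,0],-1],[[0.0227,0.03,0],[0,0,0],-1],[[0.0227,0.03,0],[0,0,0],-1]])

```text
t: 32.83
ee_pos: [621.7, 96.9, 221.3]
orientation: [-3.14, 0.053, 0.006]
ft_force: [0.5, -0.5, -0.7]
width: 25.6
grasp_force: 30.0
```

Call:
servo_tool(steps=[[[0,0,0],[0,0,0],-1],[[0,0,0],[0,0,0],-1],[[0,0,-0.01],[0,0,0],-1],[[0,0,-0.01],[0,0,0],-1],[[0,0,-0.005],[0,0,0],-1],[[0,0,-0.004],[0,0,0],-1],[[0,0,-0.003],[0,0,0],-1],[[0,0,0],[0,0,0],-1]])

```text
t: 33.5
ee_pos: [621.3, 94.7, 190.7]
orientation: [-3.14, 0.055, 0.002]
ft_force: [-0.0, -0.0, -1.0]
width: 25.6
grasp_force: 30.0
```

Run:
```python
from h import *
st()
S=shot('scene'); w=cloud(S).reshape(-1,3); hsv=cv2.cvtColor(S['color'],cv2.COLOR_BGR2HSV).reshape(-1,3).astype(int)
m=(hsv[:,0]>15)&(hsv[:,0]<35)&(hsv[:,1]>60)&(w[:,2]>193)&(w[:,2]<225)&(np.hypot(w[:,0]-621,w[:,1]-96)<40); p=w[m]; print(len(p),p.min(0),p.max(0),np.median(p,0)) if len(p) else 0
```

```text
t 33.50 pos [621.3  94.7 190.7] yaw -92.01 appr [-0.001  0.001 -1.   ] w 25.6 g 30.0 F [-0. -0. -1.] M [ 0.06 -0.03 -0.04]
153 [585.809576    71.55714662 193.02278823] [653.75126435 117.01418251 224.31676058] [612.84792371  95.15624328 214.34068945]
```

Call:
servo_tool(steps=[[[0,0,-0.0015],[0,0,0],-1],[[0,0,-0.0015],[0,0,0],-1],[[0,0,-0.001],[0,0,0],-1],[[0,0,-0.0005],[0,0,0],-1],[[0,0,0],[0,0,0],-1],[[0,0,0],[0,0,0],-1],[[0,0,0],[0,0,0],-1],[[0,0,0],[0,0,0],-1]])

```text
t: 34.22
ee_pos: [621.9, 95.3, 187.1]
orientation: [-3.14, 0.054, -0.0]
ft_force: [0.3, -0.4, -0.2]
width: 25.8
grasp_force: 30.0
```

Call:
servo_tool(steps=[[[0,0,-0.0007],[0,0,0],-1],[[0,0,0],[0,0,0],-1],[[0,0,0],[0,0,0],-1],[[0,0,0],[0,0,0],-1],[[0,0,0],[0,0,0],-1],[[0,0,0],[0,0,0],-1],[[0,0,0],[0,0,0],-1],[[0,0,0],[0,0,0],-1]])

```text
t: 34.88
ee_pos: [621.8, 95.3, 186.3]
orientation: [-3.14, 0.054, -0.0]
ft_force: [0.3, 0.1, -2.1]
width: 25.4
grasp_force: 30.0
```

Lower a little more, then release and rise.

Call:
servo_tool(steps=[[[0,0,-0.0007],[0,0,0],-1],[[0,0,0],[0,0,0],-1],[[0,0,0],[0,0,0],-1],[[0,0,-0.0006],[0,0,0],-1],[[0,0,0],[0,0,0],-1],[[0,0,0],[0,0,0],-1],[[0,0,0],[0,0,0],-1],[[0,0,0],[0,0,0],-1]])

```text
t: 35.55
ee_pos: [621.8, 95.3, 185.3]
orientation: [-3.14, 0.054, -0.0]
ft_force: [-1.8, 0.2, 4.0]
width: 25.9
grasp_force: 30.0
```

Call:
servo_tool(steps=[[[0,0,0],[0,0,0],-0.2],[[0,0,0],[0,0,0],0.1],[[0,0,0],[0,0,0],0.1],[[0,0,0],[0,0,0],0.1],[[0,0,0],[0,0,0],0.1],[[0,0,0.01],[0,0,0],0.1],[[0,0,0.02],[0,0,0],0.1],[[0,0,0.02],[0,0,0],0.1]])

```text
t: 36.22
ee_pos: [621.3, 95.2, 235.4]
orientation: [-3.14, 0.054, 0.003]
ft_force: [0.4, 0.3, 1.0]
width: 48.3
grasp_force: 0.0
```

Call:
servo_tool(steps=[[[-0.03,-0.02,0],[0,0,0],0.5],[[-0.03,-0.02,0],[0,0,0],0.7],[[-0.03,-0.02,0],[0,0,0],0.7],[[-0.03,-0.02,-0.02],[0,0,0],0.7],[[-0.02,-0.005,-0.02],[0,0,0],0.7],[[-0.02,0,-0.02],[0,0,0],0.7],[[0,0,0],[0,0,0],0.7],[[0,0,0],[0,0,0],0.7]])

```text
t: 36.88
ee_pos: [461.5, 10.2, 175.3]
orientation: [-3.14, 0.054, 0.001]
ft_force: [0.6, 0.3, 0.4]
width: 74.9
grasp_force: 0.0
```

```bash
cat >> h.py <<'E'
def tin(d):
    w=cloud(d); hsv=cv2.cvtColor(d['color'],cv2.COLOR_BGR2HSV).astype(int)
    m=(hsv[...,0]>100)&(hsv[...,0]<125)&(hsv[...,1]>120)&(w[...,2]>20)&(w[...,2]<35)&(w[...,0]<560)&(w[...,0]>300)&(w[...,1]>-200)
    k,l,s,c=cv2.connectedComponentsWithStats(m.astype(np.uint8)); i=1+np.argmax(s[1:,4]); p=w[l==i]
    print('tin',len(p),np.round(cv2.minEnclosingCircle(p[:,:2].astype(np.float32))[0],1),np.round(cv2.minAreaRect(p[:,:2].astype(np.float32))[1],1),'z %.1f'%np.percentile(p[:,2],95))
E
python3 - <<'E'
from h import *
o=st(); print(o['qpos'])
S=shot('scene');T=shot('top')
for d in(S,T): tin(d)
for n,d in(('S',S),('T',T)):
    w=cloud(d).reshape(-1,3); m=(w[:,2]>196)&(w[:,2]<222)&(np.hypot(w[:,0]-621,w[:,1]-96)<40); p=w[m]; q=p[p[:,2]>208]
    if len(p)>9: print(n,'knob',len(p),p.min(0).round(1),p.max(0).round(1),q.mean(0).round(1) if len(q) else '')
    pine(d)
E
```

```text
t 36.88 pos [461.5  10.2 175.3] yaw -91.98 appr [-0.001  0.001 -1.   ] w 74.9 g 0.0 F [0.6 0.3 0.4] M [ 0.03 -0.05  0.02]
[-4.63862735e-03  2.54267978e-01  2.01887431e+00  1.83686487e-03
  8.69159914e-01  1.59955766e+00]
tin 406 [380.3 -15.6] [49.8 49.8] z 27.9
tin 5 [369.1 -33.8] [8.7 0. ] z 26.2
S knob 159 [605.9  82.  196.6] [634.3 107.9 214.6] [618.8  95.8 211.6]
shelf [623.   95.1] [270.8  80.2] ang 87.68 board [ 1.40000e-02 -1.00000e-03  1.81766e+02] 2709
T knob 214 [608.5  80.6 202.2] [635.4 107.9 215. ] [622.   94.3 211.1]
shelf [621.1  95.6] [269.4  70.5] ang 87.93 board [ 2.10000e-02 -1.00000e-03  1.80956e+02] 4628
```

Call:
servo_tool(steps=[[[-0.02,-0.0066,-0.015],[0,0,0],0.7],[[-0.02,-0.0066,-0.015],[0,0,0],0.7],[[-0.02,-0.0066,-0.015],[0,0,0],0.7],[[-0.0195,-0.0066,-0.02],[0,0,0],0.7],[[0,0,-0.03],[0,0,0],0.7],[[0,0,-0.02],[0,0,0],0.7],[[0,0,0],[0,0,0],0.7],[[0,0,0],[0,0,0],0.7]])

```text
t: 37.65
ee_pos: [383.8, -16.1, 60.1]
orientation: [-3.14, 0.053, 0.0]
ft_force: [0.0, 0.6, 0.2]
width: 74.7
grasp_force: 0.0
```

Run:
```python
from h import *
o=st(); print(o['qpos'])
```

```text
t 37.65 pos [383.8 -16.1  60.1] yaw -91.94 appr [-0.     0.001 -1.   ] w 74.7 g 0.0 F [0.  0.6 0.2] M [ 0.03  0.03 -0.  ]
[-0.07393607  0.39683552  2.24052021  0.00282259  0.50452613  1.5282561 ]
```

Call:
servo_tool(steps=[[[-0.0012,0,-0.02],[0,0,0],0.7],[[0,0,-0.02],[0,0,0],0.7],[[0,0,-0.012],[0,0,0],0.7],[[0,0,-0.005],[0,0,0],0.7],[[0,0,0],[0,0,0],0.7],[[0,0,0],[0,0,0],-1],[[0,0,0],[0,0,0],-1],[[0,0,0],[0,0,0],-1]])

```text
t: 38.32
ee_pos: [382.0, -16.2, 3.9]
orientation: [-3.14, 0.054, -0.003]
ft_force: [0.1, 0.0, 1.0]
width: 58.6
grasp_force: 0.0
```

Call:
servo_tool(steps=[[[0,0,0],[0,0,0],-1],[[0,0,0],[0,0,0],-1],[[0,0,0],[0,0,0],-1],[[0,0,0],[0,0,0],-1],[[0,0,0.01],[0,0,0],-1],[[0,0,0.03],[0,0,0],-1],[[0,0,0.03],[0,0,0],-1],[[0,0,0.03],[0,0,0],-1]])

```text
t: 38.98
ee_pos: [380.3, -16.1, 104.0]
orientation: [-3.14, 0.054, 0.002]
ft_force: [1.0, -0.3, 0.4]
width: 51.8
grasp_force: 30.0
```

Call:
servo_tool(steps=[[[0,0,0.03],[0,0,0],-1],[[0,0,0.03],[0,0,0],-1],[[0,0,0.03],[0,0,0],-1],[[0,0,0.03],[0,0,0],-1],[[0,0,0],[0,0,0],-1],[[0,0,0],[0,0,0],-1],[[0,0,0],[0,0,0],-1],[[0,0,0],[0,0,0],-1]])

```text
t: 39.65
ee_pos: [379.9, -16.1, 221.7]
orientation: [-3.14, 0.054, 0.004]
ft_force: [0.6, 0.8, -0.4]
width: 51.5
grasp_force: 30.0
```

Run:
```python
from h import *
o=st()
S=shot('scene'); w=cloud(S).reshape(-1,3); hsv=cv2.cvtColor(S['color'],cv2.COLOR_BGR2HSV).reshape(-1,3).astype(int); e=o['ee_pos']
m=(hsv[:,0]>100)&(hsv[:,0]<125)&(hsv[:,1]>120)&(np.abs(w[:,0]-e[0])<60)&(np.abs(w[:,1]-e[1])<60)&(w[:,2]>e[2]-40); p=w[m]-e; print(len(p),np.percentile(p,[2,50,98],axis=0).round(1))
q=p[p[:,2]>np.percentile(p[:,2],97)-4]; print(cv2.minAreaRect(q[:,:2].astype(np.float32)))
```

```text
t 39.65 pos [379.9 -16.1 221.7] yaw -91.97 appr [-0.003  0.002 -1.   ] w 51.5 g 30.0 F [ 0.6  0.8 -0.4] M [ 0.02 -0.01 -0.01]
356 [[-25.3 -22.4   2.1]
 [-13.5   5.4  21.8]
 [  7.   21.9  24.1]]
((-10.175732612609863, -4.007083892822266), (26.11990737915039, 51.568077087402344), 27.122148513793945)
```

Call:
servo_tool(steps=[[[0.0303,0.0225,0.015],[0,0,0],-1],[[0.0303,0.0225,0],[0,0,0],-1],[[0.0303,0.0225,0],[0,0,0],-1],[[0.0303,0.0225,0],[0,0,0],-1],[[0.0303,0.0225,0],[0,0,0],-1],[[0.0303,0.0225,0],[0,0,0],-1],[[0.0303,0.0225,0],[0,0,0],-1],[[0.0303,0.0225,0],[0,0,0],-1]])

```text
t: 40.37
ee_pos: [624.0, 165.0, 235.5]
orientation: [-3.141, 0.053, 0.006]
ft_force: [1.1, -0.8, -0.5]
width: 51.7
grasp_force: 30.0
```

Call:
servo_tool(steps=[[[0,0,0],[0,0,0],-1],[[0,0,0],[0,0,0],-1],[[0,0,-0.015],[0,0,0],-1],[[0,0,-0.015],[0,0,0],-1],[[0,0,-0.01],[0,0,0],-1],[[0,0,-0.005],[0,0,0],-1],[[0,0,0],[0,0,0],-1],[[0,0,0],[0,0,0],-1]])

```text
t: 41.03
ee_pos: [623.2, 163.5, 192.9]
orientation: [-3.14, 0.054, 0.001]
ft_force: [0.1, -0.4, -0.3]
width: 51.7
grasp_force: 30.0
```

Run:
```python
from h import *
o=st()
```

```text
t 41.03 pos [623.2 163.5 192.9] yaw -91.99 appr [-0.001  0.001 -1.   ] w 51.7 g 30.0 F [ 0.1 -0.4 -0.3] M [ 0.03 -0.01 -0.01]
```

Call:
servo_tool(steps=[[[0,0,-0.002],[0,0,0],-1],[[0,0,-0.002],[0,0,0],-1],[[0,0,-0.0015],[0,0,0],-1],[[0,0,-0.0007],[0,0,0],-1],[[0,0,0],[0,0,0],-1],[[0,0,0],[0,0,0],-1],[[0,0,0],[0,0,0],-1],[[0,0,0],[0,0,0],-1]])

```text
t: 41.7
ee_pos: [623.6, 163.9, 186.9]
orientation: [-3.14, 0.054, -0.0]
ft_force: [1.2, 0.1, -1.5]
width: 52.1
grasp_force: 30.0
```

Call:
servo_tool(steps=[[[0,0,-0.0007],[0,0,0],-1],[[0,0,0],[0,0,0],-1],[[0,0,0],[0,0,0],-1],[[0,0,-0.0006],[0,0,0],-1],[[0,0,0],[0,0,0],-1],[[0,0,0],[0,0,0],-1],[[0,0,0],[0,0,0],-1],[[0,0,0],[0,0,0],-1]])

```text
t: 42.37
ee_pos: [623.5, 163.9, 185.5]
orientation: [-3.14, 0.054, 0.0]
ft_force: [-0.4, -0.7, -0.7]
width: 52.0
grasp_force: 30.0
```

Call:
servo_tool(steps=[[[0,0,-0.0007],[0,0,0],-1],[[0,0,0],[0,0,0],-1],[[0,0,0],[0,0,0],-1],[[0,0,-0.0005],[0,0,0],-1],[[0,0,0],[0,0,0],-1],[[0,0,0],[0,0,0],-1],[[0,0,0],[0,0,0],-1],[[0,0,0],[0,0,0],-1]])

```text
t: 43.03
ee_pos: [623.6, 164.0, 185.0]
orientation: [-3.14, 0.054, -0.001]
ft_force: [-2.7, -0.9, 6.7]
width: 51.9
grasp_force: 30.0
```

Call:
servo_tool(steps=[[[0,0,0],[0,0,0],0.25],[[0,0,0],[0,0,0],0.4],[[0,0,0],[0,0,0],0.4],[[0,0,0],[0,0,0],0.4],[[0,0,0.005],[0,0,0],0.4],[[0,0,0.015],[0,0,0],0.4],[[0,0,0.02],[0,0,0],0.4],[[0,0,0.02],[0,0,0],0.4]])

```text
t: 43.7
ee_pos: [623.2, 163.8, 244.7]
orientation: [-3.14, 0.054, 0.002]
ft_force: [0.4, -0.2, 0.3]
width: 61.5
grasp_force: 0.0
```

Call:
servo_tool(steps=[[[0,0,0.02],[0,0,0],0.4],[[-0.0155,-0.0365,0],[0,0,6.75],0.4],[[-0.0155,-0.0365,0],[0,0,6.75],0.4],[[-0.0155,-0.0365,0],[0,0,6.75],0.4],[[-0.0155,-0.0365,0],[0,0,6.75],0.4],[[-0.0155,-0.0365,0],[0,0,6.75],0.5],[[-0.0155,-0.0365,0],[0,0,6.75],0.6],[[-0.0155,-0.0365,0],[0,0,6.75],0.6]])

```text
t: 44.37
ee_pos: [515.2, -90.8, 264.8]
orientation: [-2.9, -1.206, 0.0]
ft_force: [0.9, -0.3, 0.1]
width: 70.0
grasp_force: 0.0
```

Call:
servo_tool(steps=[[[-0.0155,-0.0365,-0.02],[0,0,6.75],0.6],[[-0.0155,-0.0365,-0.03],[0,0,6.75],0.6],[[-0.0155,-0.0365,-0.03],[0,0,6.75],0.6],[[-0.0145,-0.0355,-0.03],[0,0,6.75],0.6],[[0,0,0],[0,0,6.75],0.6],[[0,0,0],[0,0,0],0.6],[[0,0,0],[0,0,0],0.6],[[0,0,0],[0,0,0],0.6]])

```text
t: 45.03
ee_pos: [464.5, -214.0, 170.9]
orientation: [2.437, 1.982, -0.0]
ft_force: [-0.0, -0.6, -0.4]
width: 70.0
grasp_force: 0.0
```

Run:
```python
from h import *
o=st()
S=shot('scene'); T=shot('top')
for n,d in(('S',S),('T',T)):
    w=cloud(d).reshape(-1,3); hsv=cv2.cvtColor(d['color'],cv2.COLOR_BGR2HSV).reshape(-1,3).astype(int)
    m=(hsv[:,0]>100)&(hsv[:,0]<125)&(hsv[:,1]>120)&(w[:,2]>203)&(w[:,2]<214)&(np.hypot(w[:,0]-623,w[:,1]-164)<50); p=w[m]
    A=np.c_[p[:,:2]-p[:,:2].mean(0),np.ones(len(p))]; print(n,'tin',len(p),cv2.minEnclosingCircle(p[:,:2].astype(np.float32)),np.linalg.lstsq(A,p[:,2],rcond=None)[0].round(3)); pine(d)
    m=(np.hypot(w[:,0]-454,w[:,1]+238)<50)&(w[:,2]>57)&(w[:,2]<72)&(hsv[:,0]>15)&(hsv[:,0]<35)&(hsv[:,1]>90); 
    if m.sum()>20: print('tape',m.sum(),cv2.minAreaRect(w[m][:,:2].astype(np.float32)))
```

```text
t 45.03 pos [ 464.5 -214.   170.9] yaw -11.74 appr [ 0. -0. -1.] w 70.0 g 0.0 F [-0.  -0.6 -0.4] M [-0.03 -0.06  0.02]
S tin 442 ((621.8367309570312, 164.33509826660156), 26.408376693725586) [ 3.40000e-02 -1.50000e-02  2.06588e+02]
shelf [623.1  94.9] [271.1  80.7] ang 88.13 board [1.10000e-02 0.00000e+00 1.81813e+02] 2180
tape 232 ((452.22540283203125, -233.9837646484375), (61.09306716918945, 34.240928649902344), 77.98954010009766)
T tin 670 ((624.3418579101562, 162.6394805908203), 26.096607208251953) [1.80000e-02 2.00000e-03 2.06252e+02]
shelf [621.2  96. ] [270.2  70.6] ang 87.88 board [ 2.20000e-02 -0.00000e+00  1.80929e+02] 3909
tape 181 ((456.37982177734375, -223.2960205078125), (35.19618225097656, 32.03651809692383), 77.40935516357422)
```

Call:
servo_tool(steps=[[[-0.0057,-0.0115,0],[0,0,0],0.6],[[-0.0056,-0.0115,0],[0,0,0],0.6],[[0,0,-0.01],[0,0,0],0.6],[[0,0,-0.03],[0,0,0],0.6],[[0,0,-0.03],[0,0,0],0.6],[[0,0,-0.02],[0,0,0],0.6],[[0,0,0],[0,0,0],0.6],[[0,0,0],[0,0,0],0.6]])

```text
t: 45.8
ee_pos: [452.0, -236.2, 79.3]
orientation: [-2.432, -1.984, 0.003]
ft_force: [1.0, -0.3, 0.4]
width: 70.2
grasp_force: 0.0
```

Run:
```python
from h import *
o=st(); S=shot('scene'); cv2.imwrite('pics/s8.png',cv2.resize(S['color'][140:280,290:450],(640,560),interpolation=2))
```

```text
t 45.80 pos [ 452.  -236.2   79.3] yaw -11.57 appr [-0.003  0.001 -1.   ] w 70.2 g 0.0 F [ 1.  -0.3  0.4] M [-0.03 -0.08 -0.04]
```

View pics/s8.png

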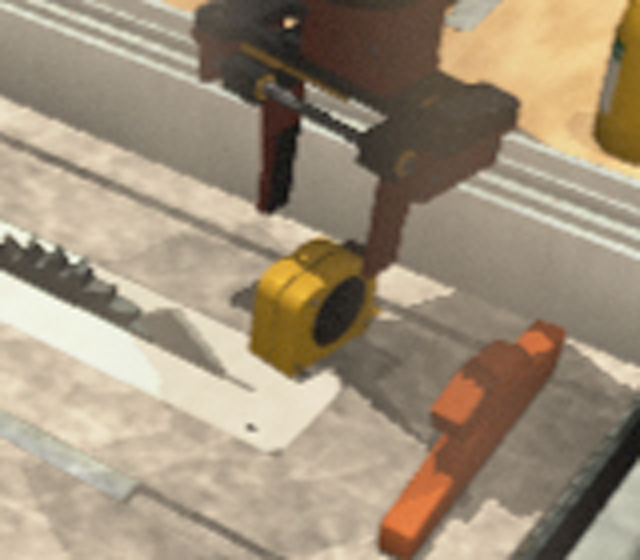

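The fingers (275,205) and (385,265) straddle the tape at (315,305). Descend and grip.

Call:
servo_tool(steps=[[[0.001,0,-0.015],[0,0,0],0.6],[[0,0,-0.02],[0,0,0],0.6],[[0,0,-0.017],[0,0,0],0.6],[[0,0,0],[0,0,0],0.6],[[0,0,0],[0,0,0],-1],[[0,0,0],[0,0,0],-1],[[0,0,0],[0,0,0],-1],[[0,0,0],[0,0,0],-1]])

```text
t: 46.52
ee_pos: [454.1, -237.6, 29.3]
orientation: [2.433, 1.985, -0.0]
ft_force: [0.3, -0.3, -0.2]
width: 47.1
grasp_force: 0.0
```

Call:
servo_tool(steps=[[[0,0,0],[0,0,0],-1],[[0,0,0],[0,0,0],-1],[[0,0,0],[0,0,0],-1],[[0,0,0],[0,0,0],-1],[[0,0,0],[0,0,0],-1],[[0,0,0],[0,0,0],-1],[[0,0,0.005],[0,0,0],-1],[[0,0,0.02],[0,0,0],-1]])

```text
t: 47.18
ee_pos: [451.3, -236.1, 51.2]
orientation: [-2.43, -1.982, 0.005]
ft_force: [-0.4, -0.6, -3.5]
width: 32.3
grasp_force: 30.0
```

Call:
servo_tool(steps=[[[0,0,0.035],[0,0,0],-1],[[0,0,0.04],[0,0,0],-1],[[0,0,0.04],[0,0,0],-1],[[0,0,0.04],[0,0,0],-1],[[0,0,0.04],[0,0,0],-1],[[0,0,0],[0,0,3],-1],[[0,0,0],[0,0,6.4],-1],[[0,0,0],[0,0,0],-1]])

```text
t: 47.85
ee_pos: [453.1, -237.1, 248.8]
orientation: [-2.259, -2.183, 0.001]
ft_force: [-0.4, 0.0, -2.6]
width: 32.1
grasp_force: 30.0
```

Run:
```python
from h import *
o=st(); S=shot('scene'); u=proj(S,np.array(o['ee_pos'])).astype(int); cv2.imwrite('pics/s9.png',cv2.resize(S['color'][max(u[1]-60,0):u[1]+60,u[0]-60:u[0]+60],(480,480),interpolation=2))
e=o['ee_pos']
w=cloud(S).reshape(-1,3); hsv=cv2.cvtColor(S['color'],cv2.COLOR_BGR2HSV).reshape(-1,3).astype(int)
m=(np.linalg.norm(w-e,axis=1)<75)&(hsv[:,0]>15)&(hsv[:,0]<35)&(hsv[:,1]>90); p=w[m]-e; print(len(p),np.percentile(p,[1,50,99],axis=0).round(1))
```

```text
t 47.85 pos [ 453.1 -237.1  248.8] yaw -1.96 appr [-0.001 -0.    -1.   ] w 32.1 g 30.0 F [-0.4  0.  -2.6] M [-0.01 -0.03 -0.02]
783 [[-27.8 -37.9 -26.1]
 [ -5.5  29.3  12.5]
 [ 16.4  37.4  45.5]]
```

View pics/s9.png

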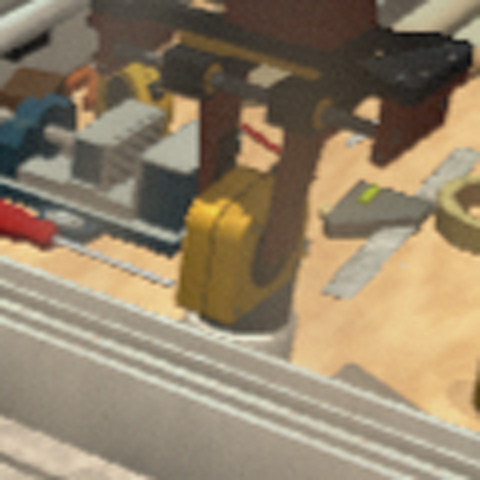

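The tape is held upright in the fingers (235,250).

Call:
servo_tool(steps=[[[0.0207,0.0333,0],[0,0,0],-1],[[0.0207,0.0333,0],[0,0,0],-1],[[0.0207,0.0333,0],[0,0,0],-1],[[0.0207,0.0333,0],[0,0,0],-1],[[0.0207,0.0333,0],[0,0,0],-1],[[0.0207,0.0333,0],[0,0,0],-1],[[0.0207,0.0333,0],[0,0,0],-1],[[0.0207,0.0333,0],[0,0,0],-1]])

```text
t: 48.57
ee_pos: [618.9, 31.0, 246.8]
orientation: [-2.266, -2.173, 0.005]
ft_force: [0.4, -1.5, -2.6]
width: 32.5
grasp_force: 30.0
```

Call:
servo_tool(steps=[[[0,0,0],[0,0,0],-1],[[0,0,0],[0,0,0],-1],[[0,0,-0.01],[0,0,0],-1],[[0,0,-0.01],[0,0,0],-1],[[0,0,-0.01],[0,0,0],-1],[[0,0,-0.003],[0,0,0],-1],[[0,0,0],[0,0,0],-1],[[0,0,0],[0,0,0],-1]])

```text
t: 49.23
ee_pos: [618.6, 28.6, 214.6]
orientation: [-2.264, -2.176, 0.003]
ft_force: [0.0, 0.1, -2.1]
width: 32.3
grasp_force: 30.0
```

Call:
servo_tool(steps=[[[0,0,-0.001],[0,0,0],-1],[[0,0,-0.001],[0,0,0],-1],[[0,0,-0.001],[0,0,0],-1],[[0,0,-0.001],[0,0,0],-1],[[0,0,0],[0,0,0],-1],[[0,0,0],[0,0,0],-1],[[0,0,0],[0,0,0],-1],[[0,0,0],[0,0,0],-1]])

```text
t: 49.9
ee_pos: [618.9, 29.2, 211.1]
orientation: [-2.263, -2.178, 0.002]
ft_force: [-0.0, -0.0, -2.2]
width: 32.2
grasp_force: 30.0
```

Run:
```python
from h import *
o=st()
```

```text
t 49.90 pos [618.9  29.2 211.1] yaw -2.18 appr [-0.001 -0.    -1.   ] w 32.2 g 30.0 F [-0.  -0.  -2.2] M [-0.06 -0.07  0.02]
```

Call:
servo_tool(steps=[[[0,0,-0.0007],[0,0,0],-1],[[0,0,0],[0,0,0],-1],[[0,0,-0.0007],[0,0,0],-1],[[0,0,0],[0,0,0],-1],[[0,0,0],[0,0,0],-1],[[0,0,0],[0,0,0],-1],[[0,0,0],[0,0,0],-1],[[0,0,0],[0,0,0],-1]])

```text
t: 50.57
ee_pos: [618.9, 29.2, 209.8]
orientation: [-2.263, -2.178, 0.001]
ft_force: [-0.7, 0.1, -0.5]
width: 32.1
grasp_force: 30.0
```

Call:
servo_tool(steps=[[[0,0,-0.0005],[0,0,0],-1],[[0,0,0],[0,0,0],-1],[[0,0,0],[0,0,0],-1],[[0,0,0],[0,0,0],-1],[[0,0,0],[0,0,0],-1],[[0,0,0],[0,0,0],-1],[[0,0,0],[0,0,0],-1],[[0,0,0],[0,0,0],-1]])

```text
t: 51.23
ee_pos: [619.0, 29.2, 209.7]
orientation: [-2.263, -2.178, 0.001]
ft_force: [-2.5, -0.4, 4.9]
width: 32.0
grasp_force: 30.0
```

Call:
servo_tool(steps=[[[0,0,0],[0,0,0],0],[[0,0,0],[0,0,0],0.3],[[0,0,0],[0,0,0],0.4],[[0,0,0],[0,0,0],0.4],[[0,0,0],[0,0,0],0.4],[[0,0,0.01],[0,0,0],0.4],[[0,0,0.03],[0,0,0],0.4],[[0,0,0.04],[0,0,0],0.4]])

```text
t: 51.9
ee_pos: [617.0, 29.1, 287.5]
orientation: [-2.26, -2.175, 0.009]
ft_force: [-0.3, -0.0, -0.4]
width: 61.6
grasp_force: 0.0
```

Call:
servo_tool(steps=[[[0,0,0.02],[0,0,0],0.4],[[-0.02,-0.036,0],[0,0,0],0.4],[[-0.02,-0.036,0],[0,0,0],0.4],[[-0.02,-0.036,0],[0,0,0],0.4],[[-0.02,-0.036,0],[0,0,0],0.4],[[-0.02,-0.036,0],[0,0,0],0.4],[[-0.02,-0.036,0],[0,0,0],0.4],[[0,0,0],[0,0,0],0.4]])

```text
t: 52.57
ee_pos: [495.9, -191.8, 310.1]
orientation: [2.268, 2.173, -0.004]
ft_force: [0.8, -1.3, -0.7]
width: 61.5
grasp_force: 0.0
```

Run:
```python
from h import *
o=st()
S=shot('scene'); T=shot('top')
c=np.array([621.3,95.8]); ex=np.array([np.cos(.037),-np.sin(.037)]); ey=np.array([np.sin(.037),np.cos(.037)])
for n,d in(('S',S),('T',T)):
    pine(d); w=cloud(d).reshape(-1,3); q=w[:,:2]-c; X=q@ex; Y=q@ey
    for nm,(a,b),zl in(('tin',(38,100),(201,214)),('knob',(-17,20),(205,220)),('tape',(-130,-20),(235,255))):
        m=(np.abs(X)<31)&(Y>a)&(Y<b)&(w[:,2]>zl[0])&(w[:,2]<zl[1])
        if m.sum()>8:
            A=np.c_[X[m],Y[m],np.ones(m.sum())]; k=np.linalg.lstsq(A-[X[m].mean(),Y[m].mean(),0],w[m,2],rcond=None)[0]
            print(n,nm,m.sum(),'x %.1f..%.1f y %.1f..%.1f'%(X[m].min(),X[m].max(),Y[m].min(),Y[m].max()),'plane',k.round(3))
    for cc in((617,16.3),(624,176)): arm(d,cc,-.038,170)
cv2.imwrite('pics/end.png',np.hstack([cv2.resize(S['color'][110:310,110:310],(400,400),interpolation=2),cv2.resize(T['color'][80:280,110:310],(400,400),interpolation=2)]))
```

```text
t 52.57 pos [ 495.9 -191.8  310.1] yaw -2.46 appr [-0.002 -0.002 -1.   ] w 61.5 g 0.0 F [ 0.8 -1.3 -0.7] M [ 0.02 -0.09 -0.04]
shelf [631.2  94.6] [271.9  97.7] ang 88.24 board [ 9.00000e-03 -1.00000e-03  1.81948e+02] 1575
S tin 477 x -27.6..23.5 y 41.1..94.0 plane [ 4.90000e-02 -1.80000e-02  2.06335e+02]
S knob 129 x -16.2..11.9 y -13.2..12.1 plane [ 1.42000e-01 -1.07000e-01  2.10478e+02]
S tape 414 x -20.6..14.0 y -107.2..-31.8 plane [ 1.06000e-01 -4.00000e-02  2.41348e+02]
slope -0.166 z0 164.5 s [-45.6 -32.5] lip s [-45.1 -33.4] [(-50, np.float64(2.5), 12), (-40, np.float64(1.9), 10)]
slope 0.176 z0 178.2 s [-46.1  59.8] lip s [-46.8 -34.5] [(-50, np.float64(0.4), 14), (-40, np.float64(4.3), 16), (10, np.float64(8.2), 9), (20, np.float64(5.3), 23), (30, np.float64(5.1), 6), (40, np.float64(-0.1), 12), (50, np.float64(-0.4), 13)]
shelf [621.2  95.7] [269.4  70.8] ang 87.89 board [ 2.1000e-02 -1.0000e-03  1.8104e+02] 2859
T tin 720 x -26.0..25.4 y 41.5..94.6 plane [2.40000e-02 6.00000e-03 2.06021e+02]
T knob 194 x -12.9..13.5 y -14.3..11.9 plane [7.20000e-02 4.20000e-02 2.10538e+02]
T tape 783 x -18.2..14.9 y -105.6..-32.4 plane [2.80000e-02 2.00000e-03 2.41477e+02]
slope -0.045 z0 166.1 s [-42.   46.1] lip s [-42.7 -26.2] [(-40, np.float64(-0.6), 15), (40, np.float64(0.9), 15)]
slope -0.109 z0 169.8 s [-44.2  45.4] lip s [-44.1 -26.2] [(-50, np.float64(-0.5), 17), (-40, np.float64(-1.8), 8), (40, np.float64(0.3), 15)]
```

View pics/end.png

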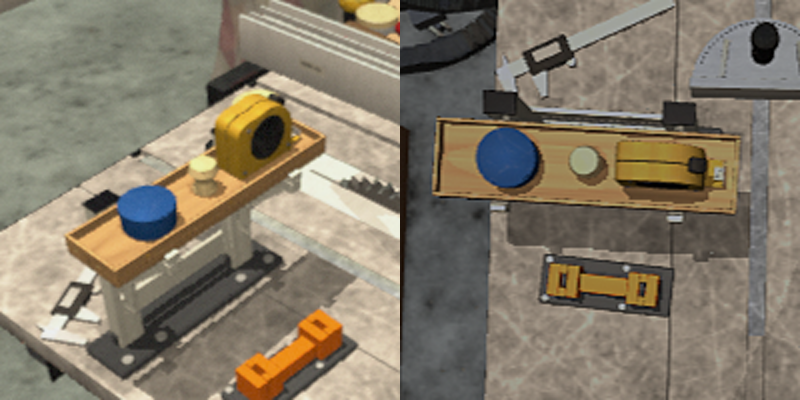

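Tin (148,210), knob (203,172) and tape (255,130) all stand upright in the level shelf. Handing in.

```bash
python3 -c "
from workcell import close_job
print(close_job())"
```

```text
the job is handed in; nothing more can be done
None
```

The job is handed in: both brackets pressed home with no further travel, the shelf level and centred across them, and the tin, knob and tape measure upright on it; `close_job()` returned no verdict.

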